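# Unclip and open the ink-pot shaker

## Robot

A 6-joint arm with a two-finger parallel gripper is mounted at the origin on a cart in front of the work surface, level with it; the furniture and walls round the work are solid. World frame = base frame: x ahead of the robot, y to its left, z up, the work surface at z = 0. Lengths are in m, angles in degrees, forces in N, time in s.
With the tool pointing down it reaches from about 0.325 to 0.75 m from the base axis. Payload 7.6 kg.
Tool frame: the origin (TCP) lies at the very end of the fingers, on their centre line; the grasp point (between the pads) lies 19 mm behind it; z points along the fingers, y is the direction in which the jaws open and shut (so a half turn about z gives the same grasp; the last joint's range is limited). The gripper opens to 85 mm and grips with 20 to 120 N. Pads are 22 mm wide; open, the fingers measure 114 mm over their backs; the gripper's body (76 mm by 85 mm) begins 54 mm behind the grasp point. The pads swing forward as they close: fully open they stand 13 mm farther back than shut.
Start: joints at [65.185, 2.991, 80.254, -0, 96.75, -4.028], TCP at [0.186, 0.491, 0.231] pointing down, gripper open.
Joint ranges: [-166.34, 166.34], [-52.06, 124.39], [6.96, 135.62], [-60.46, 240.46], [14.63, 156.25], [-167.68, 167.68]. Speed limits (degrees/s): [147.25, 147.25, 172.46, 180, 180, 180].

## Interface

Orientations are given as [roll, pitch, yaw] about the fixed x, y, z axes, in that order (R = Rz(yaw) Ry(pitch) Rx(roll)).
In Python, from workcell import robot, get_image, camera_model, workorder gives the robot as it stands. The module is installed in compiled form; this text tells all that it offers.
- The arm moves only by the tool send_rows, never from a script. Its argument "commands" is one flat list of numbers, 5 for each row, row after row: the shift along the world's x, y, z in m, then the turn about the world's z in rad, then the finger opening in m, from 0 to 0.0854. In form: [tx, ty, tz, roll, gripper, tx, ty, tz, roll, gripper, ...]. A call has 1 to 5 rows; each row shifts and turns the pose as measured when the row begins; what a row does not reach is not made up. A row lasts 1/10 s, in which the tool goes at most 50 mm and 8.59 degrees, less where a joint would pass 70% of its speed; a pose out of reach is approached as far as the arm can. A call is refused whole if a number of a shift passes 0.05 or a number of a turn 0.15, either way. A call with a gripper value outside its range is refused whole. The fingers move at their own pace and stop on an object; the grip force is fixed at half the most. Time passes only in rows, so rows that do not move let the fingers close. It gives the time, the measured TCP pose, the force and the opening at its end, in the units of the state.
- robot.sense(): the state, without advancing time (a new reading comes with each control period).
- get_image(name): name is "side" or "top" or "wrist"; returns the picture (384x512x3 uint8, red, green, blue); there is no depth.
- camera_model(name): a dict with "vertical_fov" (degrees; the focal length in pixels is half the picture's height over the tangent of half this angle, whatever the lens; pixels are square), "cx", "cy" (the principal point, pixels), "rvec" (rotation vector, rad) and "tvec" (3), from world to camera coordinates, as OpenCV has them; the wrist camera has in their place "tool_from_camera" (4x4, takes a point from camera to tool coordinates, whose origin is the TCP and whose axes are the flange's). Camera axes: x right, y down, z forward; pixel columns grow to the right and rows downward; lengths in m; the calibration is good to about 2 mm. A picture is of the moment at which its call begins: read the wrist's pose just before it. camera_model takes no time and is no camera call.
- workorder.close_job(): hands the job in, once; it reports no verdict.
The state is a dict: "time_s": time; "qpos": joint angles; "qvel": joint speeds; "effort": joint torques, N m; "ee_pos": TCP position; "tool_rot": TCP orientation; "ft_force": force on the tool from outside, world axes, zero at the start; "ft_torque": the same for the moment, N m; "grip_width": finger opening in m.
Only numpy, scipy, OpenCV 4.12 (cv2) and the standard library are available. Lean on these libraries where they do the work, as an engineer would, in place of code of your own. Each camera call takes 0.05 s, during which the arm holds its last target. There are 200 camera calls.

## Task

Open the ink-pot shaker after its run: first turn its speed knob fully anticlockwise to the off stop, then with the wedge from the stand ease the two or three sprung clips off their posts, by sliding the wedge down inside each clip's bow so that the clip spreads and slides off; the fingers must not press on a clip that is still on its post. Finish with every clip in the steel tray, the wedge seated upright in its stand again, and the clamp plate lifted off the posts and lying flat, handle up, in the middle of the cork mat. The ink pots stay standing where they are on the shaker, the knob stays off, and the porcelain dish and the brown bottle are left alone.

Things in the scene. Friction and masses are not known exactly. Their poses are not given: they have to be found in the camera images.
- clip1: black plastic horseshoe clip on the left post, seen from the robot, or absent; lies flat, 47x30x12 mm, 34 g. Origin: its underside, on the post's axis while clipped on. x points from its mouth to its closed bow (clockwise round the plate), z up. Sprung legs reach x = -12 mm, lobes behind the post at x = -6; window 18 mm wide up to the bow's flat inner face at x = 23. Grip its 30 mm wide sides at x = 16 to 30
- clip1_bow (a point): middle of the inner face of clip1's bow, 23 mm along its x, 6 mm above its underside. 7 to 10 N on the bow in +x spreads the legs (2 N m/rad each); pushed some 6 mm it snaps off by itself, to about 11 mm, and lies loose on the plate. Its lobes are under the post's head until it is 16 mm out: draw it away level before lifting
- post1 (a point): on the axis of the left post, seen from the robot, 122 mm above the bench. Post: 11 mm diameter in the groove that holds clip1 (116 to 130 mm above the bench), 15 mm head above it (to 137 mm), 15 mm guide below
- clip2: black plastic horseshoe clip on the front right post, or absent; lies flat, 47x30x12 mm, 34 g. Origin: its underside, on the post's axis while clipped on. x points from its mouth to its closed bow (clockwise round the plate), z up. Sprung legs reach x = -12 mm, lobes behind the post at x = -6; window 18 mm wide up to the bow's flat inner face at x = 23. Grip its 30 mm wide sides at x = 16 to 30
- clip2_bow (a point): middle of the inner face of clip2's bow, 23 mm along its x, 6 mm above its underside. 7 to 10 N on the bow in +x spreads the legs (2 N m/rad each); pushed some 6 mm it snaps off by itself, to about 11 mm, and lies loose on the plate. Its lobes are under the post's head until it is 16 mm out: draw it away level before lifting
- post2 (a point): on the axis of the front right post, 122 mm above the bench. Post: 11 mm diameter in the groove that holds clip2 (116 to 130 mm above the bench), 15 mm head above it (to 137 mm), 15 mm guide below
- clip3: black plastic horseshoe clip on the rear right post, or absent; lies flat, 47x30x12 mm, 34 g. Origin: its underside, on the post's axis while clipped on. x points from its mouth to its closed bow (clockwise round the plate), z up. Sprung legs reach x = -12 mm, lobes behind the post at x = -6; window 18 mm wide up to the bow's flat inner face at x = 23. Grip its 30 mm wide sides at x = 16 to 30
- clip3_bow (a point): middle of the inner face of clip3's bow, 23 mm along its x, 6 mm above its underside. 7 to 10 N on the bow in +x spreads the legs (2 N m/rad each); pushed some 6 mm it snaps off by itself, to about 11 mm, and lies loose on the plate. Its lobes are under the post's head until it is 16 mm out: draw it away level before lifting
- post3 (a point): on the axis of the rear right post, 122 mm above the bench. Post: 11 mm diameter in the groove that holds clip3 (116 to 130 mm above the bench), 15 mm head above it (to 137 mm), 15 mm guide below
- wedge: white plastic wedge with black grip, upright in its stand, 128 mm tall, 100 g. Origin: middle of its thin lower edge, z up. Blade 9 mm wide in y; thickness in x grows on both sides alike from 3 mm at the edge to 24 mm at 50 mm up, then 24 mm to 66 mm up; flange 36x24 mm (66 to 72 mm up), 18x18 mm grip (72 to 128 mm up)
- wedge_grip (a point): middle of the wedge's grip, 100 mm above its edge. In use: wedge's x along the clip's x (either way round), its middle 18 to 19 mm from the post's axis towards the bow, straight down; with the edge 37 to 40 mm below the plate's top the bow is driven 7 mm out. A further 8 to 12 mm sideways in the slot draws the clip clear
- wedge_stand: grey plastic stand of the wedge, fixed, foot 76x66 mm, 76 mm tall, slot 32 mm (x) by 16 mm (y) open at the top. Origin: centre of its underside. Seated, the wedge hangs by its flange on the stand's top, its x along the stand's x (either way round), its edge 10 mm above the bench
- clamp_plate: round brushed-metal plate on three posts, 200 mm diameter, 8 mm thick, 0.45 to 0.7 kg. Origin: centre of its underside, 108 mm above the bench on the shaker. Black handle on top: 25 mm diameter, 14 to 43 mm above the underside. Posts come up through 20 mm holes; from each a 16 mm wide slot runs clockwise to 42 mm from the post's axis, free below to 61 mm under the plate's top. Clears the posts after 30 mm
- mat: thin cork mat lying on the bench, fixed, 206x206x3 mm. Origin: centre of its underside
- tray: open steel tray, loose, outside 112 mm (x) by 176 mm (y), 26 mm tall, walls and floor 4 mm, 0.4 kg. Origin: centre of its underside
- speed_knob (a joint): angle of the shaker's speed knob in rad: 0 is the off stop, fully anticlockwise seen from above; it grows clockwise. Starts between 0.7 and 1.4; friction 0.04 N m, stays where it is left
- speed_knob_grip (a point): on the knob's vertical axis, at the height to grip it, 142 mm above the bench, on the control box in front of the shaker. The black knob has a bar grip 38 mm long, 14 mm wide, 119 to 149 mm above the bench; this point's x axis lies along the bar and turns with it. The box's top is 105 mm above the bench
- pot1: screw-lid ink pot under the clamp plate (right), 56 mm in diameter, 51 mm tall, loose on the shaker's platform. Origin: centre of its underside, 55 mm above the bench. Stays where it is
- pot2: screw-lid ink pot under the clamp plate (rear left), 56 mm in diameter, 51 mm tall, loose on the shaker's platform. Origin: centre of its underside, 55 mm above the bench. Stays where it is
- pot3: screw-lid ink pot under the clamp plate (front left), 56 mm in diameter, 51 mm tall, loose on the shaker's platform. Origin: centre of its underside, 55 mm above the bench. Stays where it is
- shaker: jar shaker, fixed: round white housing 224 mm in diameter with a control box in front. Origin: on the bench under the centre of the clamp plate; -x points to the control box; posts 70 mm from the centre at 90, 210 and 330 degrees from +x (anticlockwise)
- evaporating_dish: white porcelain dish, 85x90x31 mm, loose, a bystander. Origin: centre of its underside
- dropper_bottle: small brown bottle, 35 mm in diameter, 76 mm tall, loose, a bystander. Origin: centre of its underside

How it is judged (in metres and radians):
On the way, in this order (a step that is already met when the one before it is completed fails the run):
1. the speed knob is turned fully anticlockwise to its off stop (value of joint speed_knob below 0.08 rad), for 0.2 s.
2. every clip has come off its post (horizontal distance between clip1 and post1 above 0.0095 m and horizontal distance between clip2 and post2 above 0.0095 m and horizontal distance between clip3 and post3 above 0.0095 m), for 0.2 s.
At the end, for the whole second after the job is handed in: Knob within 0.08 rad of off; every fitted clip in the tray; wedge upright in its stand (6 mm in height, 10 mm sideways); clamp plate flat (0.06 rad), handle up, within 35 mm of the mat's centre; the ink pots upright within 20 mm of where they stood (value of joint speed_knob below 0.08 rad and x of clip1 in the frame of tray between -0.052 and 0.052 m and y of clip1 in the frame of tray between -0.084 and 0.084 m and z of clip1 in the frame of tray between -0.005 and 0.045 m and x of clip2 in the frame of tray between -0.052 and 0.052 m and y of clip2 in the frame of tray between -0.084 and 0.084 m and z of clip2 in the frame of tray between -0.005 and 0.045 m and x of clip3 in the frame of tray between -0.052 and 0.052 m and y of clip3 in the frame of tray between -0.084 and 0.084 m and z of clip3 in the frame of tray between -0.005 and 0.045 m and horizontal distance between wedge and wedge_stand below 0.01 m and z of wedge in the frame of wedge_stand below 0.016 m and angle between each of wedge, pot1, pot2, pot3's own z axis and vertical below 0.15 rad and horizontal distance between clamp_plate and mat below 0.035 m and z of clamp_plate in the frame of mat below 0.01 m and angle between clamp_plate's own z axis and vertical below 0.06 rad and linear speed of clamp_plate below 0.02 m/s and distance of each of pot1, pot2, pot3 from where it was at the start of the episode below 0.02 m); the robot touches nothing.
It fails at once if a clip is off its post before the speed knob is at off (value of joint speed_knob above 0.12 rad and (horizontal distance between clip1 and post1 above 0.0095 m or horizontal distance between clip2 and post2 above 0.0095 m or horizontal distance between clip3 and post3 above 0.0095 m)).
It fails at once if the fingers press on a clip that is still on its post ((horizontal distance between clip1 and post1 below 0.006 m and height (world z) of clip1 below 0.124 m and contact force between the fingers and clip1 above 1.5 N) or (horizontal distance between clip2 and post2 below 0.006 m and height (world z) of clip2 below 0.124 m and contact force between the fingers and clip2 above 1.5 N) or (horizontal distance between clip3 and post3 below 0.006 m and height (world z) of clip3 below 0.124 m and contact force between the fingers and clip3 above 1.5 N)).
It fails at once if the porcelain dish or the brown bottle is shoved more than 30 mm aside (distance of any of evaporating_dish, dropper_bottle from where it was at the start of the episode above 0.03 m).
Of clip1, clip2, clip3 only 2 to 3 are there at a start; the rules pass over those that are not, and their reading is None.
At some moment in a run one of tray may be knocked a few centimetres aside while the robot is not near it.
It also fails if it takes over 208 s, if anything falls off the work surface, if the arm or the gripper's body presses on something with over 40 N, if the wrist force passes 120 N, or if a joint passes its speed limit or range.

## Working session

There is one attempt and no reset: what is moved stays moved. The work goes in short steps, Python scripts to look and compute and a tool call to move; the robot and the scene stay as the last step left them, time stands still between calls to the robot, and variables do not carry over. Pictures are saved under pics/ and viewed, about 12 in all and at most 16, crops included, and the job is handed in when it is done.

Besides the shell and the picture viewer there is one more tool, called after ">>>" as name(argument=value, ...), one argument or row to a line, values as JSON. send_rows: Moves the arm, as the interface text tells. Its arguments: {"type":"object","properties":{"commands":{"type":"array","items":{"type":"number"}}},"required":["commands"]}

```bash
mkdir -p pics
cat > h.py <<'E'
import numpy as np, cv2
from workcell import robot, get_image, camera_model, workorder
from scipy.spatial.transform import Rotation as R
def cam(name, s=None):
    m=camera_model(name); f=192/np.tan(np.radians(m['vertical_fov'])/2)
    if name=='wrist':
        s=s or robot.sense(); T=np.array(m['tool_from_camera'])
        Rt=R.from_euler('xyz',s['tool_rot'],degrees=True).as_matrix()
        Rw=Rt@T[:3,:3]; c=Rt@T[:3,3]+np.array(s['ee_pos'])
    else:
        Rc=cv2.Rodrigues(np.array(m['rvec'],float))[0]; Rw=Rc.T; c=-Rc.T@np.array(m['tvec'],float).ravel()
    return f,m['cx'],m['cy'],Rw,c
def ray(cm,u,v):
    f,cx,cy,Rw,c=cm; d=Rw@np.array([(u-cx)/f,(v-cy)/f,1]); return c,d
def onz(cm,u,v,z):
    c,d=ray(cm,u,v); return c+d*(z-c[2])/d[2]
def proj(cm,p):
    f,cx,cy,Rw,c=cm; q=Rw.T@(np.array(p)-c); return np.array([cx+f*q[0]/q[2],cy+f*q[1]/q[2]])
def save(im,fn,sc=1,crop=None):
    if crop: u0,v0,u1,v1=crop; im=im[v0:v1,u0:u1]
    im=cv2.resize(im,None,fx=sc,fy=sc,interpolation=cv2.INTER_CUBIC); cv2.imwrite('pics/'+fn,im[:,:,::-1])
E
python3 - <<'E'
from h import *
print(robot.sense())
for n in('side','top','wrist'):
    print(n,camera_model(n)); c=cam(n); print(c[4],c[3][:,2])
a=get_image('top');b=get_image('side')
np.save('top0.npy',a);np.save('side0.npy',b)
save(a,'top.png',1.5);save(b,'side.png',1.5)
E
```

```text
{'time_s': 0.0, 'qpos': array([ 6.51843893e+01,  3.03041500e+00,  8.03156129e+01, -2.68660714e-04,
        9.67474353e+01, -4.02925344e+00]), 'qvel': array([ 0.01401117, -0.09752685,  0.04342405,  0.05284219,  0.05777452,
       -0.01648245]), 'effort': array([ 4.11668116e-04, -3.81657958e+01, -3.60199928e+01, -6.77183561e-05,
        5.96861573e-03, -6.54389950e-06]), 'ee_pos': array([0.18617794, 0.49055479, 0.23042037]), 'tool_rot': array([-1.79906749e+02, -6.30107271e-03,  1.59213606e+02]), 'ft_force': array([0.06298194, 0.71163201, 0.72112398]), 'ft_torque': array([ 0.02446165, -0.00159333,  0.00153617]), 'grip_width': 0.08513825722024099}
side {'vertical_fov': 55.41455743770578, 'cx': 257.7145626331887, 'cy': 192.70229519265092, 'rvec': array([ 2.0082138 , -0.2796641 ,  0.16025879]), 'tvec': array([-0.53268057,  0.17594034,  0.88542923])}
[ 0.32690045 -0.83666016  0.54020772] [ 0.23556924  0.86768266 -0.43776015]
top {'vertical_fov': 57.78828411680895, 'cx': 255.14776355913793, 'cy': 190.48084013310958, 'rvec': array([ 2.15551456, -2.21490794,  0.07870432]), 'tvec': array([0.06057904, 0.59000521, 0.9633036 ])}
[0.52130187 0.04613994 1.00291837] [ 0.07124578 -0.00164215 -0.99745744]
wrist {'vertical_fov': 68.49438057267625, 'cx': 258.3495759438035, 'cy': 198.1951709670376, 'tool_from_camera': array([[-3.06510329e-04, -9.52688951e-01, -3.03946818e-01,
         7.79324904e-02],
       [ 9.99999526e-01, -1.11566413e-05, -9.73464297e-04,
         3.42063555e-04],
       [ 9.24017655e-04, -3.03946972e-01,  9.52688503e-01,
        -1.42308530e-01],
       [ 0.00000000e+00,  0.00000000e+00,  0.00000000e+00,
         1.00000000e+00]])}
[0.11353629 0.51874264 0.37273672] [ 0.28316923 -0.11018868 -0.95271908]
```

View pics/top.png

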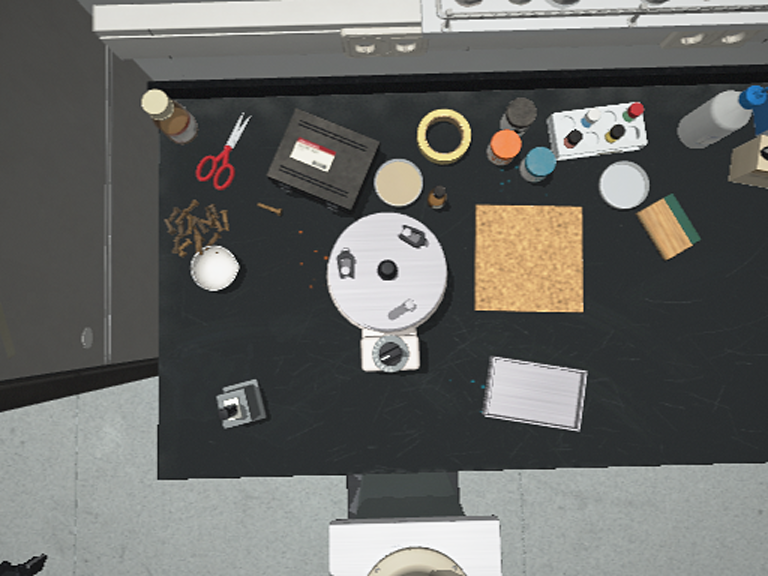

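View pics/side.png

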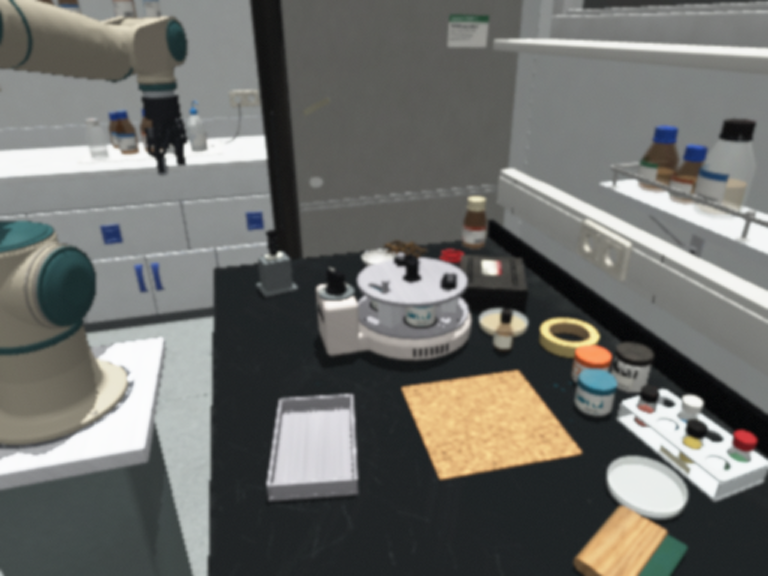

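The top view shows clips on the left post (345,263) and the rear right post (413,236). The front right post (403,308) is bare. Plate centre is (387,270), knob (389,352), stand with wedge (240,403), mat (529,258) and tray (535,394). The side view agrees.

Run:
```python
from h import *
a=np.load('top0.npy'); t=cam('top')
print('tcp px',proj(t,[.186,.49,.23])*1.5)
for n,(u,v),z in [('plate',(387,271),.116),('handle',(387,270),.151),('post1',(345,255),.137),('post2',(411,303),.137),('post3',(404,230),.137),('knob',(390,352),.149),('stand',(241,403),.076),('wedge',(229,410),.138),('dish',(215,268),.03),('bottle',(438,194),.07),('tan',(398,183),.03)]:
    print(n,onz(t,u/1.5,v/1.5,z).round(4))
hsv=cv2.cvtColor(a,cv2.COLOR_RGB2HSV)
m=cv2.inRange(hsv,(10,80,120),(25,255,255)); m[:, :300]=0
def big(m,z):
    c=max(cv2.findContours(m,0,2)[0],key=cv2.contourArea); r=cv2.minAreaRect(c)
    P=np.array([onz(t,*p,z) for p in cv2.boxPoints(r)]); print(r,P.mean(0).round(4),P[:,:2].round(3).tolist(),[np.linalg.norm(P[i]-P[i-1]).round(4) for i in range(4)],
      [np.degrees(np.arctan2(*(P[i]-P[i-1])[1::-1])).round(1) for i in range(4)])
    return c
big(m,.003)
g=cv2.inRange(a,(110,110,110),(255,255,255)); g2=g.copy(); g2[:225]=0;g2[:,:310]=0;g2[300:]=0;g2[:,410:]=0; big(g2,.026)
g3=g.copy(); g3[:130]=0; g3[:,:205]=0; g3[:,310:]=0; g3[218:]=0
c=big(g3,.116); (u,v),r=cv2.minEnclosingCircle(c); print('circ',u,v,r,onz(t,u,v,.116))
el=cv2.fitEllipse(c);print(el,onz(t,*el[0],.116))
im=cv2.resize(a[135:255,205:300],None,fx=5,fy=5,interpolation=cv2.INTER_CUBIC); save(im,'plate.png')
```

```text
tcp px [ 79.01717428 566.40979063]
plate [0.6096 0.0367 0.116 ]
handle [0.6078 0.037  0.151 ]
post1 [0.6363 0.1063 0.137 ]
post2 [ 0.5531 -0.0014  0.137 ]
post3 [0.6758 0.0065 0.137 ]
knob [0.474  0.0358 0.149 ]
stand [0.3883 0.2985 0.076 ]
wedge [0.3864 0.3013 0.138 ]
dish [0.6326 0.3578 0.03  ]
bottle [ 0.7521 -0.0602  0.07  ]
tan [0.7852 0.0103 0.03  ]
((352.5032653808594, 171.77540588378906), (72.0069351196289, 70.71720886230469), 0.8303154110908508) [ 0.64   -0.2385  0.003 ] [[0.542, -0.129], [0.747, -0.14], [0.738, -0.35], [0.533, -0.335]] [np.float64(0.2067), np.float64(0.206), np.float64(0.2097), np.float64(0.206)] [np.float64(87.6), np.float64(-3.1), np.float64(-92.4), np.float64(176.1)]
((356.60198974609375, 262.0472106933594), (65.9189224243164, 40.60111999511719), 8.880660057067871) [ 0.3847 -0.2314  0.026 ] [[0.346, -0.131], [0.456, -0.153], [0.423, -0.333], [0.314, -0.309]] [np.float64(0.1815), np.float64(0.1118), np.float64(0.183), np.float64(0.1116)] [np.float64(79.7), np.float64(-11.3), np.float64(-100.4), np.float64(167.9)]
((257.5, 179.5), (75.0, 79.0), 90.0) [0.6134 0.0379 0.116 ] [[0.713, 0.137], [0.707, -0.067], [0.514, -0.06], [0.52, 0.141]] [np.float64(0.1931), np.float64(0.2039), np.float64(0.1931), np.float64(0.2008)] [np.float64(-1.1), np.float64(-91.6), np.float64(178.0), np.float64(88.4)]
circ 257.5555419921875 181.77777099609375 40.72576904296875 [0.60681714 0.03791011 0.116     ]
((257.62457275390625, 181.95652770996094), (79.52631378173828, 81.13101196289062), 13.411961555480957) [0.60635283 0.03774614 0.116     ]
```

View pics/plate.png

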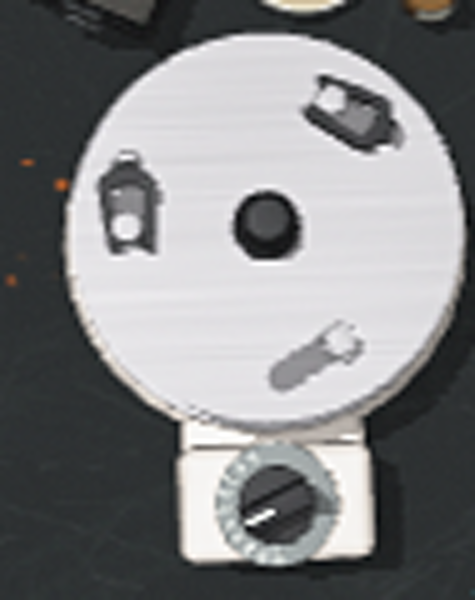

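>>> send_rows(
  commands=[0.024,-0.038,0.002,-0.05,0.0854,0.024,-0.038,0.002,-0.05,0.0854,0.024,-0.038,0.002,-0.05,0.0854,0.024,-0.038,0.002,-0.05,0.0854,0.024,-0.038,0.002,-0.05,0.0854],
)

```text
time_s: 0.6
ee_pos: [0.3054, 0.2963, 0.2368]
tool_rot: [-179.6, -0.1, 144.9]
ft_force: [1.3, -0.1, -0.2]
grip_width: 0.0854
```

>>> send_rows(
  commands=[0.024,-0.038,0.002,-0.05,0.0854,0.024,-0.038,0.002,-0.05,0.0854,0.024,-0.038,0.002,-0.05,0.0854,0.024,-0.038,0.002,-0.05,0.0854,0.024,-0.038,0.002,-0.05,0.0854],
)

```text
time_s: 1.1
ee_pos: [0.4276, 0.0973, 0.246]
tool_rot: [-179.5, -0.1, 130.0]
ft_force: [1.3, 0.4, -0.6]
grip_width: 0.0852
```

>>> send_rows(
  commands=[0.024,-0.038,0.0,-0.05,0.0854,0.024,-0.037,0.0,-0.05,0.0854,0,0,0,0,0.05],
)

```text
time_s: 1.4
ee_pos: [0.478, 0.0145, 0.2447]
tool_rot: [-179.4, -0.1, 123.6]
ft_force: [-0.4, 1.0, -0.4]
grip_width: 0.0732
```

Run:
```python
from h import *
s=robot.sense(); im=get_image('wrist'); np.save('w1.npy',im); print(s['ee_pos'],s['tool_rot'],s['qpos'].round(1))
save(im,'w1.png',1.5)
c=cam('wrist',s); print(proj(c,[.474,.0358,.149])*1.5)
```

```text
[0.47800741 0.01452331 0.24474912] [-1.79420142e+02 -1.37800824e-01  1.23645602e+02] [ -2.5  -4.4  86.   -0.2  98.9 -36.2]
[403.76765311 268.17386211]
```

View pics/w1.png

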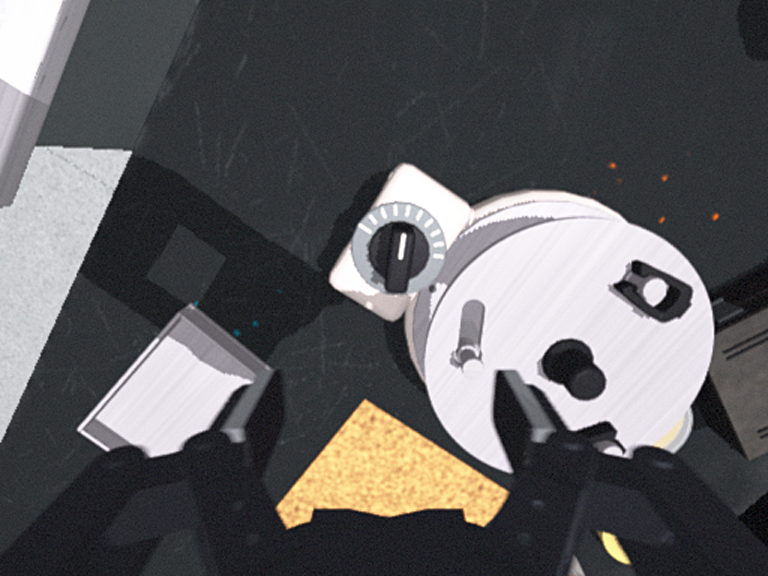

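The wrist view shows the knob's bar upright in the picture, from (401,225) to (397,290), with its pointer up. The scale runs anticlockwise to about (363,250). Clips sit at (652,290) and (605,440), and the bare post is at (470,358).

Run:
```python
from h import *
s={'ee_pos':[0.47800741,0.01452331,0.24474912],'tool_rot':[-179.420142,-0.1378,123.6456]}
c=cam('wrist',s); P=lambda u,v,z: onz(c,u/1.5,v/1.5,z)
a,b=P(401.5,224,.149),P(397,291,.149); print(a,b,(a+b)/2,np.linalg.norm(a-b),np.degrees(np.arctan2(*(a-b)[1::-1])))
print('dial ring ctr',P(399,248,.12))
im=np.load('w1.npy'); im2=im[115:215,225:310]; g=cv2.cvtColor(im2,6)
print('posts',P(470,353,.137),P(656,290,.137))
m=(g<45).astype(np.uint8)*255
for q in cv2.findContours(m,0,2)[0]:
    if cv2.contourArea(q)>100: print(cv2.contourArea(q),cv2.minAreaRect(q),cv2.minEnclosingCircle(q))
t=cam('top')
Q=[onz(t,205+u/5,135+v/5,.137)[:2] for u,v in((127,228),(345,340),(330,97))]
ctr=np.mean(Q,0); print('top posts',np.round(Q,4),ctr,[ (np.linalg.norm(q-ctr).round(4),(np.degrees(np.arctan2(*(q-ctr)[::-1]))-k).round(1)) for q,k in zip(Q,(90,210,330))])
```

```text
[0.4586381 0.0560722 0.149    ] [0.47845793 0.02220478 0.149     ] [0.46854802 0.03913849 0.149     ] 0.039240645163996876 120.3369477122029
dial ring ctr [0.4685894 0.0396231 0.12     ]
posts [0.5431498  0.01085985 0.137     ] [0.61199884 0.10811669 0.137     ]
214.0 ((34.79999923706055, 52.900001525878906), (18.335756301879883, 44.72135925292969), 26.56505012512207) ((38.5, 55.0), 22.67717933654785)
566.0 ((11.381139755249023, 24.277019500732422), (14.668037414550781, 64.12565612792969), 32.195735931396484) ((16.5, 27.5), 32.070335388183594)
top posts [[ 0.6096  0.1059]
 [ 0.5506 -0.0013]
 [ 0.673   0.0024]] [0.61107258 0.0356551 ] [(np.float64(0.0703), np.float64(1.2)), (np.float64(0.0709), np.float64(-358.5)), (np.float64(0.0703), np.float64(-358.2))]
```

>>> send_rows(
  commands=[-0.008,0.023,-0.03,-0.06,0.05,0,0,0,0,0.05,0,0,0,0,0.05],
)

```text
time_s: 1.75
ee_pos: [0.4683, 0.0408, 0.2141]
tool_rot: [-179.4, -0.2, 120.4]
ft_force: [0.1, 0.9, 0.2]
grip_width: 0.0501
```

Run:
```python
from h import *
s=robot.sense(); im=get_image('wrist'); np.save('w2.npy',im); print(s['ee_pos'],s['tool_rot'],s['ft_force'].round(2))
c=cam('wrist',s); im=im.copy()
for p in ([.470,.037,.149],[.6096,.1059,.137],[.5506,-.0013,.137],[.673,.0024,.137]):
    q=proj(c,p); print(q); cv2.circle(im,(int(q[0]),int(q[1])),2,(255,0,0),-1)
save(im,'w2.png',1.5)
```

```text
[0.46830786 0.04084875 0.21407841] [-179.42121912   -0.24018881  120.35047262] [0.06 0.89 0.22]
[258.49457944 217.83782081]
[444.39414209 225.666303  ]
[313.99926585 289.08003175]
[422.00696211 341.89335588]
```

View pics/w2.png

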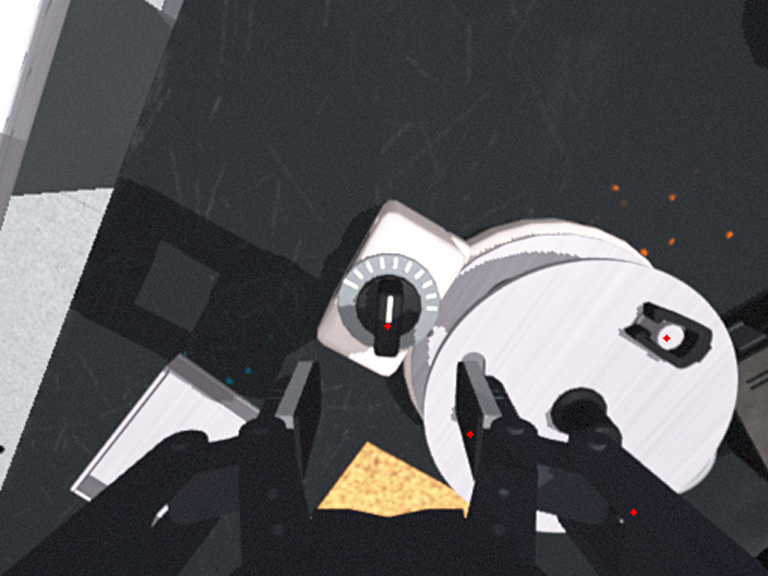

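The bar is centred at (388,320), so the knob is at about (0.468,0.040), and the bar's yaw is about 117°. I'm going down to grip it.

>>> send_rows(
  commands=[0.0,0.0,-0.04,-0.05,0.04,0.0,-0.001,-0.04,0,0.04,0.0,0.0,-0.011,0,0.04,0,0,0,0,0.04],
)

```text
time_s: 2.2
ee_pos: [0.4702, 0.0406, 0.1261]
tool_rot: [-179.9, -0.0, 117.7]
ft_force: [-0.2, -0.3, -0.4]
grip_width: 0.04
```

>>> send_rows(
  commands=[0,0,0,0,0.0,0,0,0,0,0.0,0,0,0,0,0.0,0,0,0,0,0.0,0,0,0,0,0.0],
)

```text
time_s: 2.7
ee_pos: [0.469, 0.0393, 0.1291]
tool_rot: [-179.6, 0.0, 117.7]
ft_force: [-0.1, -0.1, -10.3]
grip_width: 0.0127
```

>>> send_rows(
  commands=[0,0,0,0.12,0.0,0,0,0,0.12,0.0,0,0,0,0.12,0.0,0,0,0,0.12,0.0,0,0,0,0.0,0.0],
)

```text
time_s: 3.2
ee_pos: [0.4678, 0.0384, 0.1291]
tool_rot: [-179.3, -0.1, 146.2]
ft_force: [0.4, -0.7, -9.2]
grip_width: 0.0129
```

>>> send_rows(
  commands=[0,0,0,0.12,0.0,0,0,0,0.12,0.0,0,0,0,0.0,0.0],
)

```text
time_s: 3.5
ee_pos: [0.4674, 0.0378, 0.1291]
tool_rot: [-179.2, -0.1, 159.8]
ft_force: [1.0, -1.5, -9.5]
grip_width: 0.0123
```

>>> send_rows(
  commands=[0,0,0,0.12,0.0,0,0,0,0.12,0.0,0,0,0,0.0,0.0],
)

```text
time_s: 3.8
ee_pos: [0.4672, 0.0371, 0.1291]
tool_rot: [-179.2, -0.2, 173.0]
ft_force: [0.7, -1.1, -9.6]
grip_width: 0.0126
```

>>> send_rows(
  commands=[0,0,0,0.1,0.0,0,0,0,0.1,0.0,0,0,0,0.0,0.0],
)

```text
time_s: 4.1
ee_pos: [0.467, 0.0365, 0.1291]
tool_rot: [-179.2, -0.2, -176.7]
ft_force: [0.1, -1.1, -8.7]
grip_width: 0.0126
```

Run:
```python
from h import *
s=robot.sense(); print(s['tool_rot'],s['ft_torque'],s['ft_force'],s['qpos'].round(1))
```

```text
[-179.16596162   -0.23194043 -176.66631429] [ 0.32926313 -0.01941791 -1.40182166] [ 0.12776974 -1.12792329 -8.65958544] [  0.5  -2.7  97.8  -0.8  85.1 -92.8]
```

>>> send_rows(
  commands=[0,0,0,0.06,0.0,0,0,0,0.0,0.0,0,0,0,0.0,0.0],
)

```text
time_s: 4.4
ee_pos: [0.467, 0.0365, 0.1292]
tool_rot: [-179.3, -0.2, -174.7]
ft_force: [0.1, -0.6, -8.0]
grip_width: 0.0125
```

Run:
```python
from h import *
s=robot.sense(); print(s['tool_rot'],s['ft_torque'],s['ft_force'],s['qpos'].round(1))
```

```text
[-179.2728013    -0.24192246 -174.72591302] [ 0.2384586   0.10209278 -2.10783075] [ 0.07102456 -0.61188347 -7.98141706] [  0.4  -2.7  97.8  -0.7  85.1 -94.8]
```

Torque climbs at the stop after about 67° and the bar lies along the shaker's −x, so the knob is off. Next I release it and go to the wedge.

>>> send_rows(
  commands=[0,0,0,-0.03,0.05,0,0,0,0,0.06,0,0,0,0,0.06,0,0,0.03,0,0.06,0,0,0.05,0.0,0.06],
)

```text
time_s: 4.9
ee_pos: [0.4671, 0.0375, 0.21]
tool_rot: [-179.2, -0.3, -176.6]
ft_force: [0.8, -0.5, -0.4]
grip_width: 0.06
```

>>> send_rows(
  commands=[-0.012,0.045,0.01,0.04,0.06,-0.012,0.045,0,0.04,0.06,-0.012,0.045,0,0.04,0.06,-0.012,0.045,0,0.04,0.06,-0.012,0.045,0,0.04,0.06],
)

```text
time_s: 5.4
ee_pos: [0.4101, 0.2667, 0.2354]
tool_rot: [-179.3, 1.3, -165.2]
ft_force: [2.1, -0.2, -1.1]
grip_width: 0.06
```

>>> send_rows(
  commands=[-0.012,0.03,0.0,0.04,0.06,0,0,0,0,0.06,0,0,0,0,0.06],
)

```text
time_s: 5.7
ee_pos: [0.3956, 0.3036, 0.2382]
tool_rot: [-179.4, 1.6, -162.2]
ft_force: [-0.1, 0.6, 0.4]
grip_width: 0.0597
```

Run:
```python
from h import *
s=robot.sense(); im=get_image('wrist'); np.save('w3.npy',im); print(s['ee_pos'],s['tool_rot'],s['ft_force'].round(2))
c=cam('wrist',s); print(proj(c,[.388,.2985,.076])*1.5,proj(c,[.388,.2985,.138])*1.5)
save(im,'w3.png',1.5)
```

```text
[0.39562317 0.30363586 0.23824538] [-179.40124125    1.59501925 -162.23976882] [-0.09  0.58  0.36]
[386.16053523 254.92631258] [384.73910116 279.5367584 ]
```

View pics/w3.png

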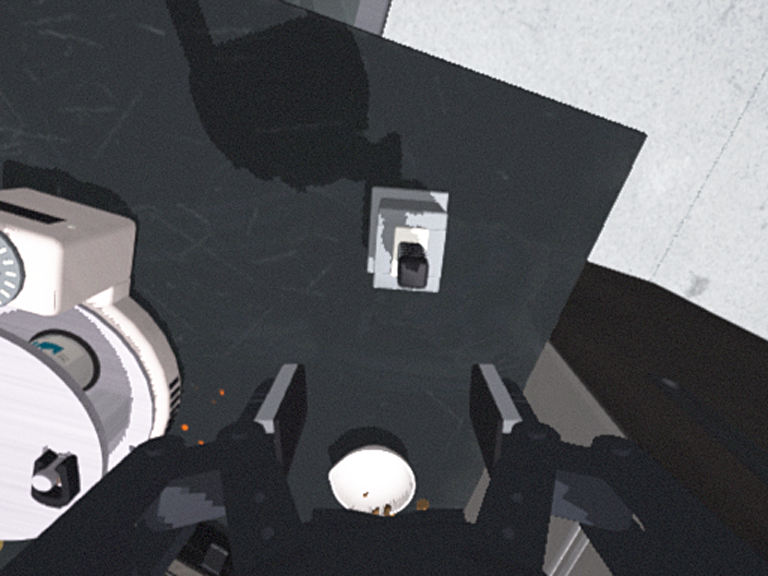

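The wedge's grip top is at (413,273) and its flange lies along the picture's vertical, so the stand's x is along the tool's x at yaw ≈ 198°. The fingers will close across y.

Run:
```python
from h import *
s={'ee_pos':[0.39562317,0.30363586,0.23824538],'tool_rot':[-179.4,1.595,-162.24]}
c=cam('wrist',s); P=lambda u,v,z: onz(c,u/1.5,v/1.5,z).round(4)
print('grip',P(413,273,.138),'flange corners',P(394,228,.082),P(428,228,.082))
for e in [((447,192),(440,292)),((372,190),(369,270)),((376,212),(376,288)),((427,258),(426,286)),((400,260),(400,285))]:
    a,b=P(*e[0],.03),P(*e[1],.03); print(np.degrees(np.arctan2(*(a-b)[1::-1])))
im=np.load('w3.npy')[110:210,230:310]; save(im,'w3c.png',6)
```

```text
grip [0.379  0.3131 0.138 ] flange corners [0.3665 0.2975 0.082 ] [0.3592 0.3202 0.082 ]
-163.72895767333466
-165.19066565398683
-162.76143798560938
-162.65974176893099
-161.64655294218232
```

View pics/w3c.png

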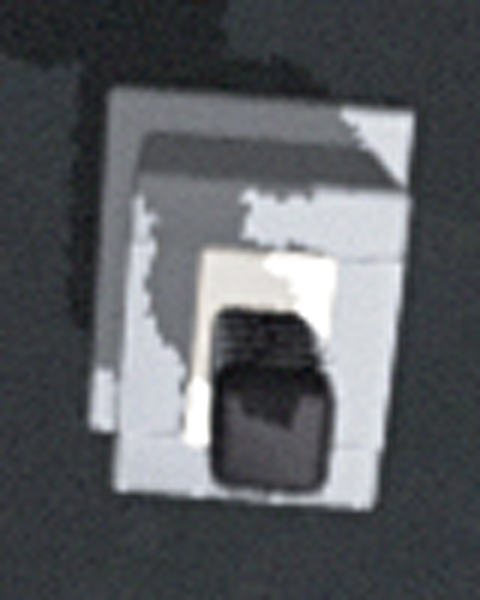

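>>> send_rows(
  commands=[-0.0155,0.01,-0.03,-0.035,0.06,0,0,-0.028,0,0.06,0,0,0,0,0.06,0,0,0,0,0.06],
)

```text
time_s: 6.15
ee_pos: [0.3828, 0.3107, 0.1822]
tool_rot: [-179.5, 1.9, -164.8]
ft_force: [0.1, -0.1, 0.3]
grip_width: 0.0604
```

Run:
```python
from h import *
s=robot.sense(); im=get_image('wrist'); np.save('w4.npy',im); print(s['ee_pos'],s['tool_rot'],s['ft_force'].round(2))
c=cam('wrist',s); im=im.copy()
for z in (.138,.082):
  q=proj(c,[.380,.3135,z]); print(q); cv2.circle(im,(int(q[0]),int(q[1])),1,(255,0,0),-1)
save(im,'w4.png',2,(140,80,400,320))
```

```text
[0.3828188  0.31068026 0.18222869] [-179.48626115    1.94262683 -164.7751806 ] [ 0.1  -0.11  0.3 ]
[263.58898691 218.19080639]
[263.06634553 193.05581738]
```

View pics/w4.png

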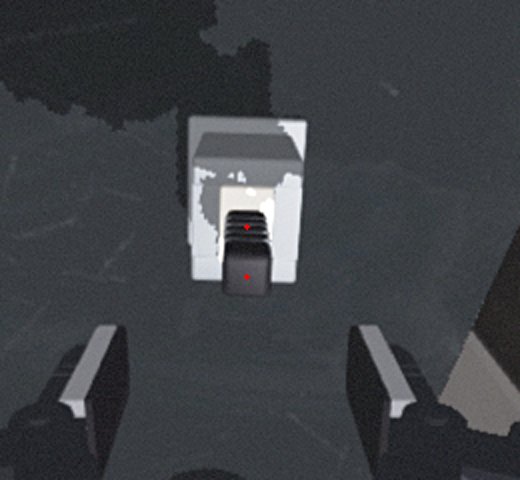

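Projection and picture agree. Now to grasp the wedge.

>>> send_rows(
  commands=[-0.003,0.003,-0.03,0,0.05,0,0,-0.03,0,0.05,0,0,-0.02,0,0.05,0,0,-0.005,0,0.05,0,0,0,0,0.05],
)

```text
time_s: 6.7
ee_pos: [0.3853, 0.314, 0.1041]
tool_rot: [-179.8, 2.7, -165.1]
ft_force: [-0.3, -0.2, 0.7]
grip_width: 0.0501
```

>>> send_rows(
  commands=[0,0,0,0,0.0,0,0,0,0,0.0,0,0,0,0,0.0,0,0,0,0,0.0,0,0,0,0,0.0],
)

```text
time_s: 7.2
ee_pos: [0.3878, 0.3152, 0.1096]
tool_rot: [-179.9, 3.2, -165.1]
ft_force: [1.1, -0.3, -0.4]
grip_width: 0.0171
```

Run:
```python
from h import *
s=robot.sense(); print(s['ee_pos'],s['tool_rot'],s['ft_force'].round(2),s['ft_torque'].round(2),s['grip_width'])
```

```text
[0.3877616  0.31519567 0.10956274] [-179.91370117    3.16881111 -165.11600407] [ 1.14 -0.26 -0.42] [ 0.05  0.05 -0.01] 0.017104775625550097
```

>>> send_rows(
  commands=[0,0,0,0,0.05,0,0,0,0,0.05],
)

```text
time_s: 7.4
ee_pos: [0.3879, 0.3153, 0.1099]
tool_rot: [-179.9, 3.2, -165.1]
ft_force: [0.1, 0.5, 0.4]
grip_width: 0.0452
```

Run:
```python
from h import *
for i in range(1):
  s=robot.sense(); print(s['ee_pos'],s['tool_rot'],s['qpos'],s['qvel'])
```

```text
[0.38785522 0.3153158  0.10991394] [-179.92419847    3.20035877 -165.10931341] [ 35.55087589   0.98763191  96.4302968   -1.21956878  79.61615748
 -69.14892438] [ 0.07796393  0.05785553 -0.08921245  0.08851462  0.13763303 -0.00547158]
```

>>> send_rows(
  commands=[0,0,0,0,0.05,0,0,0,0,0.05,0,0,0,0,0.05,0,0,0,0,0.05,0,0,0,0,0.05],
)

```text
time_s: 7.9
ee_pos: [0.3878, 0.3154, 0.1099]
tool_rot: [-179.9, 3.2, -165.1]
ft_force: [0.4, -0.1, -0.3]
grip_width: 0.0499
```

Run:
```python
from h import *
for i in range(1):
  s=robot.sense(); print(s['ee_pos'],s['tool_rot'],s['qpos'],s['qvel'])
```

```text
[0.38782989 0.31537642 0.10993892] [-179.92437463    3.19937402 -165.09987884] [ 35.55787317   0.98979884  96.42507755  -1.2189051   79.62001526
 -69.15154264] [ 0.00568608 -0.02387293 -0.01135747 -0.00313438  0.08677049 -0.07813833]
```

>>> send_rows(
  commands=[-0.004,0,0.02,0,0.05,-0.003,-0.002,0.02,0,0.05,0,0,0.02,0,0.05,0,0,0,0,0.05,0,0,0,0,0.05],
)

```text
time_s: 8.4
ee_pos: [0.3798, 0.3127, 0.1704]
tool_rot: [-179.9, 3.1, -165.1]
ft_force: [-0.3, -0.3, -0.6]
grip_width: 0.0503
```

>>> send_rows(
  commands=[0,0,0,0,0.05,0,0,0,0,0.05,0,0,0,0,0.05,0,0,0,0,0.05],
)

```text
time_s: 8.8
ee_pos: [0.3789, 0.312, 0.1668]
tool_rot: [-179.8, 2.8, -165.1]
ft_force: [0.8, -0.3, -0.0]
grip_width: 0.0499
```

>>> send_rows(
  commands=[0,0,-0.02,0,0.05],
)

```text
time_s: 8.9
ee_pos: [0.38, 0.3128, 0.1489]
tool_rot: [-179.9, 3.0, -165.1]
ft_force: [-0.5, 0.5, -0.8]
grip_width: 0.0498
```

>>> send_rows(
  commands=[0,0,-0.02,0,0.05],
)

```text
time_s: 9.0
ee_pos: [0.3801, 0.3128, 0.1282]
tool_rot: [-179.9, 3.1, -165.1]
ft_force: [-0.5, 0.7, 0.3]
grip_width: 0.0503
```

>>> send_rows(
  commands=[0,0,0,0,0.05],
)

```text
time_s: 9.1
ee_pos: [0.3789, 0.3119, 0.1254]
tool_rot: [-179.8, 2.8, -165.1]
ft_force: [-0.3, -0.2, -1.8]
grip_width: 0.0504
```

>>> send_rows(
  commands=[0,0,0,0,0.05],
)

```text
time_s: 9.2
ee_pos: [0.3789, 0.312, 0.1258]
tool_rot: [-179.8, 2.8, -165.1]
ft_force: [0.0, 0.4, 0.9]
grip_width: 0.05
```

>>> send_rows(
  commands=[0.0005,0.001,-0.016,0,0.05,0,0,-0.016,0,0.05,0,0,0,0,0.05],
)

```text
time_s: 9.5
ee_pos: [0.3807, 0.314, 0.0964]
tool_rot: [-179.9, 3.0, -165.1]
ft_force: [-0.2, 0.9, -0.2]
grip_width: 0.0498
```

>>> send_rows(
  commands=[0,0,0,0,0.03,0,0,0,0,0.025,0,0,0,0,0.025],
)

```text
time_s: 9.8
ee_pos: [0.382, 0.3149, 0.1]
tool_rot: [-179.9, 3.3, -165.1]
ft_force: [0.2, -0.6, 0.1]
grip_width: 0.025
```

>>> send_rows(
  commands=[0,0,0,0,0.0,0,0,0,0,0.0,0,0,0,0,0.0,0,0,0,0,0.0],
)

```text
time_s: 10.2
ee_pos: [0.3823, 0.3151, 0.1012]
tool_rot: [-180.0, 3.3, -165.1]
ft_force: [-0.1, -1.2, -1.1]
grip_width: 0.0172
```

The wedge is gripped, 17.2 mm in the reading. I'm lifting it and carrying it over post 1.

>>> send_rows(
  commands=[0,0,0.02,0,0.0,0,0,0.03,0,0.0,0,0,0.03,0,0.0,0,0,0.03,0,0.0,0,0,0.03,0,0.0],
)

```text
time_s: 10.7
ee_pos: [0.379, 0.3127, 0.2394]
tool_rot: [-179.7, 2.6, -165.1]
ft_force: [0.4, 0.5, -0.9]
grip_width: 0.0168
```

>>> send_rows(
  commands=[0,0,0.015,0,0.0,0.015,-0.012,0,-0.02,0.0,0.025,-0.021,0,-0.02,0.0,0.025,-0.021,0,-0.02,0.0,0.025,-0.021,0,-0.02,0.0],
)

```text
time_s: 11.2
ee_pos: [0.4705, 0.2388, 0.2619]
tool_rot: [-180.0, 3.2, -169.4]
ft_force: [0.4, 0.7, -0.1]
grip_width: 0.0171
```

>>> send_rows(
  commands=[0.025,-0.021,0,-0.025,0.0,0.025,-0.021,0,-0.025,0.0,0.025,-0.021,0,-0.025,0.0,0.025,-0.021,0,-0.025,0.0,0.025,-0.021,0,-0.025,0.0],
)

```text
time_s: 11.7
ee_pos: [0.5999, 0.1287, 0.2609]
tool_rot: [-180.0, 3.1, -176.9]
ft_force: [0.3, 1.0, -0.8]
grip_width: 0.0169
```

>>> send_rows(
  commands=[0.015,-0.012,0,0,0.0,0.01,-0.008,0,0,0.0,0,0,0,0,0.0,0,0,0,0,0.0],
)

```text
time_s: 12.1
ee_pos: [0.6276, 0.1042, 0.2579]
tool_rot: [-179.9, 2.9, -177.2]
ft_force: [0.5, 0.0, -0.7]
grip_width: 0.0174
```

>>> send_rows(
  commands=[0.004,0.003,-0.02,-0.023,0.0,0,0,0,0,0.0,0,0,0,0,0.0],
)

```text
time_s: 12.4
ee_pos: [0.6304, 0.1091, 0.2388]
tool_rot: [-180.0, 2.9, -178.4]
ft_force: [-0.1, 0.2, -0.4]
grip_width: 0.017
```

Run:
```python
from h import *
s=robot.sense(); im=get_image('wrist'); np.save('w5.npy',im); print(s['ee_pos'],s['tool_rot'],s['ft_force'].round(2))
c=cam('wrist',s); im=im.copy()
for p in ([.611,.107,.137],[.6297,.1075,.128],[.611,.0357,.151]):
  q=proj(c,p); print(q); cv2.circle(im,(int(q[0]),int(q[1])),1,(255,0,0),-1)
for d in (0,.0026):
  yw=np.radians(s['tool_rot'][2]); q=proj(c,[s['ee_pos'][0]+d*np.cos(yw),s['ee_pos'][1]+d*np.sin(yw),s['ee_pos'][2]-.0912]); print('edge',q); cv2.circle(im,(int(q[0]),int(q[1])),1,(0,255,0),-1)
save(im,'w5.png',3,(160,130,400,310))
```

```text
[0.63041384 0.1091382  0.23882742] [-179.96987032    2.92203772 -178.42684578] [-0.08  0.24 -0.43]
[256.44059771 171.88211991]
[256.55151878 188.78476764]
[170.39740927 174.06508939]
edge [258.26163171 196.8701573 ]
edge [258.26029432 194.04834009]
```

View pics/w5.png

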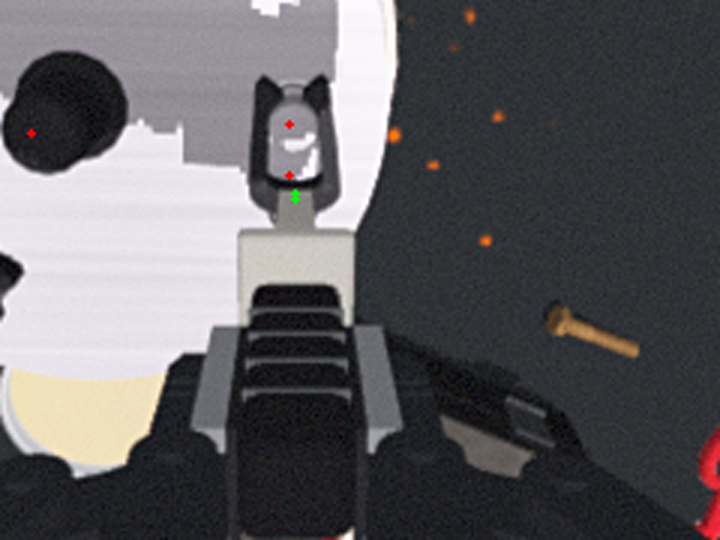

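The post head at (293,122), the bow's inner face at (293,180) and the blade edge at (296,193) are in line. The wedge is about 18.5 mm from the post. Now down.

>>> send_rows(
  commands=[0,-0.001,-0.015,0,0.0,0,0,-0.01,0,0.0,0,0,0,0,0.0],
)

```text
time_s: 12.75
ee_pos: [0.6299, 0.1086, 0.2129]
tool_rot: [-180.0, 3.0, -178.3]
ft_force: [-0.3, 0.0, -1.7]
grip_width: 0.0174
```

>>> send_rows(
  commands=[0,0,0,0,0.0,0,0,0,0,0.0],
)

```text
time_s: 12.95
ee_pos: [0.6298, 0.1085, 0.2127]
tool_rot: [-180.0, 3.0, -178.3]
ft_force: [-0.3, 0.4, -0.2]
grip_width: 0.0171
```

>>> send_rows(
  commands=[0,0,-0.01,0,0.0,0,0,-0.01,0,0.0],
)

```text
time_s: 13.15
ee_pos: [0.6306, 0.1085, 0.1939]
tool_rot: [-180.0, 3.2, -178.3]
ft_force: [-2.8, 0.1, -0.9]
grip_width: 0.0176
```

>>> send_rows(
  commands=[0,0,-0.008,0,0.0,0,0,-0.008,0,0.0],
)

```text
time_s: 13.35
ee_pos: [0.6314, 0.1086, 0.1787]
tool_rot: [180.0, 3.4, -178.3]
ft_force: [1.6, -0.2, 11.0]
grip_width: 0.017
```

>>> send_rows(
  commands=[0,0,-0.005,0,0.0,0,0,-0.003,0,0.0],
)

```text
time_s: 13.55
ee_pos: [0.6322, 0.1086, 0.1714]
tool_rot: [180.0, 3.6, -178.4]
ft_force: [-0.4, 0.5, 2.6]
grip_width: 0.0173
```

>>> send_rows(
  commands=[0,0,-0.004,0,0.0,0,0,0,0,0.0],
)

```text
time_s: 13.75
ee_pos: [0.6323, 0.1085, 0.166]
tool_rot: [180.0, 3.6, -178.4]
ft_force: [2.0, 0.3, -1.7]
grip_width: 0.0171
```

>>> send_rows(
  commands=[0.004,0,0,0,0.0,0.004,0,0,0,0.0,0.003,0,0,0,0.0,0,0,0,0,0.0],
)

```text
time_s: 14.15
ee_pos: [0.6434, 0.1084, 0.1638]
tool_rot: [180.0, 3.4, -178.4]
ft_force: [-0.7, 0.8, -1.3]
grip_width: 0.0173
```

Run:
```python
from h import *
s=robot.sense(); im=get_image('wrist'); np.save('w6.npy',im); print(s['ee_pos'],s['tool_rot'],s['ft_force'].round(2))
a=np.hstack([im[60:300,150:400],get_image('top')[130:220,200:310].repeat(3,0)[:240].repeat(3,1)[:, :250]])
save(a,'w6.png',1.6)
```

```text
[0.6434288  0.10841904 0.16381419] [ 179.99906876    3.39109921 -178.35559739] [-0.69  0.79 -1.28]
```

View pics/w6.png

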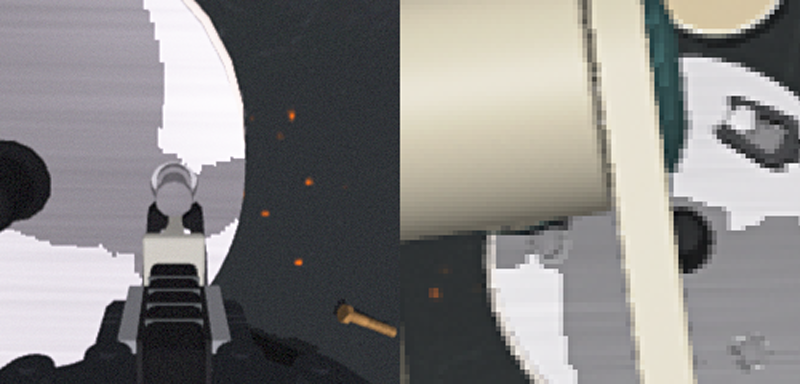

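Clip 1 is off, with its leg tips at (155,205) and (195,205), clear of the head at (173,190). I'm lifting the wedge out and moving to post 3.

>>> send_rows(
  commands=[-0.002,0,0.015,0,0.0,0,0,0.02,0,0.0,0,0,0.02,0,0.0,0,0,0.02,0,0.0,0,0,0.02,0,0.0],
)

```text
time_s: 14.75
ee_pos: [0.6387, 0.1084, 0.2634]
tool_rot: [-180.0, 3.1, -178.3]
ft_force: [-0.1, 0.3, -0.7]
grip_width: 0.0172
```

>>> send_rows(
  commands=[0,0,0,-0.14,0.0,0,0,0,-0.14,0.0,0,0,0,-0.14,0.0,0,0,0,-0.14,0.0,0,0,0,-0.14,0.0],
)

```text
time_s: 15.25
ee_pos: [0.6392, 0.1084, 0.278]
tool_rot: [179.6, 4.0, 140.1]
ft_force: [0.2, 0.2, -0.7]
grip_width: 0.0169
```

>>> send_rows(
  commands=[0.002,-0.012,0,-0.14,0.0,0.002,-0.012,0,-0.14,0.0,0.002,-0.012,0,-0.14,0.0,0.002,-0.012,0,-0.14,0.0,0.002,-0.012,0,-0.14,0.0],
)

```text
time_s: 15.75
ee_pos: [0.6482, 0.0488, 0.2869]
tool_rot: [179.1, 4.2, 98.4]
ft_force: [-0.3, -0.2, -1.4]
grip_width: 0.0169
```

>>> send_rows(
  commands=[0.002,-0.012,0,-0.14,0.0,0.002,-0.012,0,-0.14,0.0,0.002,-0.012,0,-0.14,0.0,0.002,-0.012,0,-0.14,0.0,0,0,0,0,0.0],
)

```text
time_s: 16.25
ee_pos: [0.6557, -0.0021, 0.2951]
tool_rot: [178.7, 4.1, 64.7]
ft_force: [-0.1, 1.2, -1.9]
grip_width: 0.0171
```

>>> send_rows(
  commands=[0.0045,-0.006,-0.025,-0.056,0.0,0.004,-0.005,-0.025,0,0.0,0,0,-0.007,0,0.0,0,0,0,0,0.0,0,0,0,0,0.0],
)

```text
time_s: 16.75
ee_pos: [0.6642, -0.0107, 0.2438]
tool_rot: [178.3, 3.8, 62.3]
ft_force: [-0.1, -0.1, -0.5]
grip_width: 0.0174
```

Run:
```python
from h import *
s=robot.sense(); im=get_image('wrist'); np.save('w7.npy',im); print(s['ee_pos'],s['tool_rot'],s['ft_force'].round(2))
c=cam('wrist',s); im=im.copy()
for p in ([.674,.0045,.137],[.665,-.012,.128],[.6105,.108,.137]):
  q=proj(c,p); print(q); cv2.circle(im,(int(q[0]),int(q[1])),1,(255,0,0),-1)
yw=np.radians(s['tool_rot'][2]); d=.0016; q=proj(c,[s['ee_pos'][0]+d*np.cos(yw),s['ee_pos'][1]+d*np.sin(yw),s['ee_pos'][2]-.0912]); print('edge',q); cv2.circle(im,(int(q[0]),int(q[1])),1,(0,255,0),-1)
save(im,'w7.png',2.5,(90,50,400,290))
```

```text
[ 0.66422301 -0.01070317  0.24381329] [178.29102846   3.80421794  62.31325197] [-0.15 -0.11 -0.51]
[256.76695431 170.31735492]
[256.23012827 186.84068302]
[126.83623458  96.360046  ]
edge [255.35777839 193.66712861]
```

View pics/w7.png

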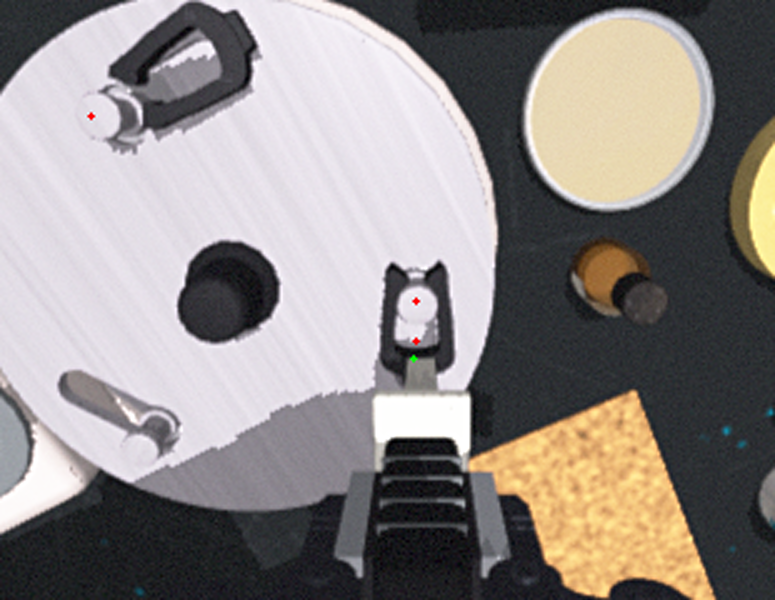

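Clip 1 lies loose beside its post at (103,115), and the bottle is untouched. Post 3's head is at (417,305) and the blade at (421,358), about 1 mm off sideways and 1.5 to 2 mm short along the clip. I'm correcting that and going down.

>>> send_rows(
  commands=[-0.0017,-0.0007,-0.015,0,0.0,0,0,-0.013,0,0.0,0,0,0,0,0.0],
)

```text
time_s: 17.1
ee_pos: [0.6635, -0.0103, 0.2197]
tool_rot: [177.9, 3.6, 62.5]
ft_force: [0.4, -0.4, -0.9]
grip_width: 0.0171
```

>>> send_rows(
  commands=[0,0,0,0,0.0,0,0,0,0,0.0],
)

```text
time_s: 17.3
ee_pos: [0.6638, -0.0101, 0.2213]
tool_rot: [177.8, 3.6, 62.5]
ft_force: [0.6, 0.3, -0.6]
grip_width: 0.0175
```

>>> send_rows(
  commands=[0,0,-0.008,0,0.0,0,0,-0.008,0,0.0],
)

```text
time_s: 17.5
ee_pos: [0.6646, -0.0101, 0.2069]
tool_rot: [177.6, 3.5, 62.5]
ft_force: [-0.0, -0.4, -1.9]
grip_width: 0.0171
```

>>> send_rows(
  commands=[-0.0034,-0.001,-0.001,0,0.0,0,0,0,0,0.0,0,0,0,0,0.0],
)

```text
time_s: 17.8
ee_pos: [0.6602, -0.0112, 0.2036]
tool_rot: [177.8, 3.6, 62.5]
ft_force: [0.1, -0.2, -1.3]
grip_width: 0.0173
```

Run:
```python
from h import *
s=robot.sense(); print(s['ee_pos'],s['tool_rot'],s['ft_force'].round(2),s['ft_torque'].round(2))
im=get_image('wrist'); np.save('w8.npy',im)
c=cam('wrist',s); im=im.copy()
for p in ([.6733,.0033,.137],[.6644,-.0131,.128]):
  q=proj(c,p); print(q); cv2.circle(im,(int(q[0]),int(q[1])),1,(255,0,0),-1)
save(im,'w8.png',4,(180,110,340,250))
```

```text
[ 0.66024735 -0.01120579  0.20356089] [177.78604977   3.55508135  62.48512804] [ 0.08 -0.23 -1.34] [ 0.02  0.02 -0.01]
[261.56906827 184.10209449]
[260.50358154 202.3301216 ]
```

View pics/w8.png

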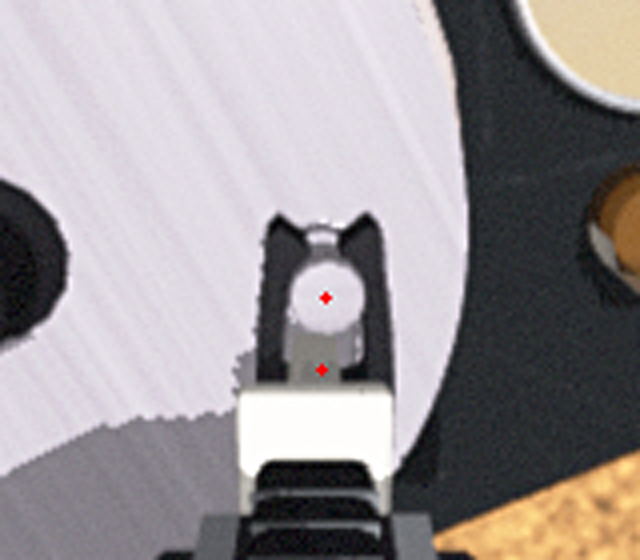

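The blade is in the window but about 2 mm to the left: its centre is at 315 against the window's 325. I'm correcting that and driving down.

>>> send_rows(
  commands=[0.0016,-0.0008,-0.004,0,0.0,0,0,-0.006,0,0.0],
)

```text
time_s: 18.05
ee_pos: [0.6626, -0.0121, 0.1947]
tool_rot: [177.6, 3.5, 62.5]
ft_force: [0.2, 0.8, -0.9]
grip_width: 0.0177
```

>>> send_rows(
  commands=[0,0,-0.008,0,0.0,0,0,-0.006,0,0.0],
)

```text
time_s: 18.25
ee_pos: [0.6632, -0.0129, 0.1823]
tool_rot: [177.4, 3.5, 62.4]
ft_force: [-4.2, -3.6, 12.9]
grip_width: 0.0172
```

>>> send_rows(
  commands=[0,0,-0.006,0,0.0,0,0,-0.004,0,0.0],
)

```text
time_s: 18.45
ee_pos: [0.6638, -0.0146, 0.1756]
tool_rot: [177.1, 3.5, 62.3]
ft_force: [-2.6, -0.2, 6.5]
grip_width: 0.0172
```

>>> send_rows(
  commands=[0,0,-0.006,0,0.0,0,0,-0.004,0,0.0],
)

```text
time_s: 18.65
ee_pos: [0.6635, -0.0153, 0.167]
tool_rot: [177.0, 3.6, 62.3]
ft_force: [-0.4, -0.3, 1.1]
grip_width: 0.0173
```

>>> send_rows(
  commands=[-0.0002,0,-0.002,0,0.0,0,0,0,0,0.0],
)

```text
time_s: 18.85
ee_pos: [0.663, -0.0153, 0.1632]
tool_rot: [177.1, 3.6, 62.3]
ft_force: [0.1, -0.0, -1.1]
grip_width: 0.0171
```

>>> send_rows(
  commands=[-0.0019,-0.0034,0,0,0.0,-0.0019,-0.0034,0,0,0.0,-0.0017,-0.0031,0,0,0.0,0,0,0,0,0.0],
)

```text
time_s: 19.25
ee_pos: [0.6569, -0.0255, 0.1619]
tool_rot: [177.2, 3.6, 62.3]
ft_force: [1.7, 0.7, -0.6]
grip_width: 0.0175
```

Run:
```python
from h import *
s=robot.sense(); print(s['ee_pos'],s['tool_rot'],s['ft_force'].round(2))
im=get_image('wrist'); np.save('w9.npy',im)
c=cam('wrist',s)
g=cv2.cvtColor(im,6)
q=proj(c,[.6733,.0033,.137]);print(q)
# dark profile along the column 8 mm beside post in image
u=int(round(q[0]));v=int(round(q[1]))
for du in (-14,-11,-8,0,8,11,14): print(du,g[v-20:v+40:2,u+du].tolist())
```

```text
[ 0.6569287  -0.02547887  0.16192818] [177.15893602   3.57089311  62.30180376] [ 1.69  0.67 -0.57]
[258.43223718 183.73386991]
-14 [220, 227, 247, 255, 254, 224, 232, 102, 112, 205, 215, 139, 17, 24, 22, 50, 51, 47, 49, 44, 22, 128, 223, 252, 252, 252, 252, 252, 252, 252]
-11 [231, 223, 124, 199, 217, 202, 122, 111, 122, 144, 178, 149, 162, 21, 17, 22, 49, 40, 46, 44, 37, 132, 217, 252, 252, 252, 252, 252, 252, 253]
-8 [98, 182, 215, 159, 89, 89, 152, 224, 221, 219, 217, 220, 216, 213, 90, 18, 17, 46, 49, 45, 86, 139, 218, 252, 252, 252, 252, 252, 252, 254]
0 [223, 196, 106, 91, 151, 230, 221, 220, 219, 213, 221, 217, 218, 212, 208, 189, 112, 126, 127, 114, 117, 140, 217, 252, 252, 252, 252, 252, 252, 254]
8 [232, 224, 210, 223, 207, 119, 191, 219, 216, 209, 213, 215, 215, 210, 99, 16, 37, 49, 41, 45, 61, 136, 219, 252, 252, 252, 252, 252, 252, 255]
11 [214, 203, 226, 255, 251, 222, 240, 120, 175, 197, 204, 193, 97, 27, 19, 36, 47, 44, 50, 41, 29, 132, 198, 252, 252, 252, 252, 252, 252, 253]
14 [218, 218, 220, 220, 213, 208, 217, 214, 220, 221, 219, 224, 133, 11, 28, 53, 50, 47, 47, 45, 23, 133, 217, 252, 252, 252, 252, 252, 252, 252]
```

Clip 3's leg tips are now about 20 mm past the post, so both clips are off. The wedge goes back to its stand.

>>> send_rows(
  commands=[0.001,0.002,0.015,0,0.0,0,0,0.025,0,0.0,0,0,0.025,0,0.0,0,0,0.025,0,0.0,0,0,0.02,0,0.0],
)

```text
time_s: 19.8
ee_pos: [0.6562, -0.023, 0.2765]
tool_rot: [177.4, 3.8, 62.3]
ft_force: [-0.8, -0.7, -0.4]
grip_width: 0.0172
```

>>> send_rows(
  commands=[0,0,0.005,0.13,0.0,0,0.01,0,0.13,0.0,-0.02,0.024,0,0.13,0.0,-0.02,0.024,0,0.13,0.0,-0.02,0.024,0,0.13,0.0],
)

```text
time_s: 20.3
ee_pos: [0.5971, 0.0586, 0.2934]
tool_rot: [176.6, 3.7, 100.5]
ft_force: [-0.0, -0.3, -0.3]
grip_width: 0.017
```

>>> send_rows(
  commands=[-0.02,0.024,0,0.13,0.0,-0.02,0.024,0,0.13,0.0,-0.02,0.024,0,0.13,0.0,-0.02,0.024,0,0.13,0.0,-0.02,0.024,0,0.13,0.0],
)

```text
time_s: 20.8
ee_pos: [0.4924, 0.1834, 0.3018]
tool_rot: [176.1, 4.0, 139.4]
ft_force: [1.0, -0.0, -0.4]
grip_width: 0.0174
```

>>> send_rows(
  commands=[-0.02,0.024,0,0.13,0.0,-0.02,0.024,0,0.13,0.0,-0.02,0.024,0,0.13,0.0,-0.02,0.022,0,0.13,0.0,-0.02,0.02,0,0.13,0.0],
)

```text
time_s: 21.3
ee_pos: [0.3872, 0.3022, 0.3106]
tool_rot: [175.8, 4.5, 178.2]
ft_force: [0.6, 0.3, 0.2]
grip_width: 0.0175
```

>>> send_rows(
  commands=[-0.01,0.01,0,0.12,0.0,0,0,0,0.1,0.0,0,0,0,0,0.0,0,0,0,0,0.0],
)

```text
time_s: 21.7
ee_pos: [0.3739, 0.3151, 0.3171]
tool_rot: [175.6, 4.9, -168.3]
ft_force: [-0.2, -0.5, -1.6]
grip_width: 0.017
```

>>> send_rows(
  commands=[0,0,0.05,0,0.0,0,0,0.05,0,0.0,0,0,0,0,0.0,0,0,0,0,0.0],
)

```text
time_s: 22.1
ee_pos: [0.3727, 0.3126, 0.4161]
tool_rot: [175.8, 4.4, -169.0]
ft_force: [0.7, -0.2, -0.9]
grip_width: 0.0176
```

>>> send_rows(
  commands=[0,0,-0.01,0,0.0,0,0,-0.01,0,0.0,0,0,-0.01,0,0.0,0,0,-0.01,0,0.0,0,0,-0.01,0,0.0],
)

```text
time_s: 22.6
ee_pos: [0.3723, 0.3116, 0.3581]
tool_rot: [176.0, 4.1, -169.3]
ft_force: [0.2, 0.0, -1.7]
grip_width: 0.0174
```

>>> send_rows(
  commands=[0,0,-0.01,0,0.0,0,0,-0.01,0,0.0,0,0,-0.01,0,0.0,0,0,-0.01,0,0.0,0,0,-0.01,0,0.0],
)

```text
time_s: 23.1
ee_pos: [0.3718, 0.3112, 0.3019]
tool_rot: [176.1, 4.0, -169.3]
ft_force: [-0.5, 0.1, -1.7]
grip_width: 0.0172
```

>>> send_rows(
  commands=[0,0,0,-0.05,0.0,0,0,0,-0.05,0.0,0,0,0,-0.05,0.0,0,0,0,0,0.0],
)

```text
time_s: 23.5
ee_pos: [0.3714, 0.3109, 0.298]
tool_rot: [176.1, 3.8, -178.2]
ft_force: [0.1, -0.0, -1.0]
grip_width: 0.0172
```

>>> send_rows(
  commands=[0,0,0,0.05,0.0,0,0,0,0.05,0.0,0,0,0,0.05,0.0,0,0,0,0,0.0],
)

```text
time_s: 23.9
ee_pos: [0.3715, 0.3111, 0.2971]
tool_rot: [176.1, 3.8, -168.9]
ft_force: [0.1, 0.0, -0.7]
grip_width: 0.0172
```

>>> send_rows(
  commands=[0.03,-0.038,0,0,0.0,0.03,-0.038,0,0,0.0,0.03,-0.038,0,0,0.0,0,0,0,0,0.0,0,0,0,0,0.0],
)

```text
time_s: 24.4
ee_pos: [0.4635, 0.1938, 0.2962]
tool_rot: [176.1, 3.9, -168.8]
ft_force: [-1.0, -0.2, -0.7]
grip_width: 0.0174
```

>>> send_rows(
  commands=[-0.008,0.01,0,0,0.0,-0.008,0.01,0,0,0.0,-0.008,0.01,0,0,0.0,-0.008,0.01,0,0,0.0,-0.008,0.01,0,0,0.0],
)

```text
time_s: 24.9
ee_pos: [0.418, 0.2505, 0.2964]
tool_rot: [176.0, 3.9, -168.6]
ft_force: [-0.2, 0.2, -1.5]
grip_width: 0.0174
```

>>> send_rows(
  commands=[-0.008,0.01,0,0,0.0,-0.008,0.01,0,0,0.0,-0.008,0.01,0,0,0.0,-0.008,0.01,0,0,0.0,0,0,0,0,0.0],
)

```text
time_s: 25.4
ee_pos: [0.3768, 0.2999, 0.2978]
tool_rot: [175.9, 4.0, -167.8]
ft_force: [0.3, 0.1, -1.4]
grip_width: 0.0173
```

Run:
```python
from h import *
s=robot.sense(); print(s['ee_pos'],s['tool_rot'],s['qpos'].round(2))
```

```text
[0.37684687 0.29989402 0.29780634] [ 175.87640114    4.01589178 -167.81443138] [ 32.68  -8.69  84.18   2.49  99.3  -69.13]
```

>>> send_rows(
  commands=[0,0,0,-0.1,0.0,0,0,0,-0.1,0.0,0,0,0,-0.1,0.0,0,0,0,-0.1,0.0,0,0,0,-0.1,0.0],
)

```text
time_s: 25.9
ee_pos: [0.3734, 0.3026, 0.2986]
tool_rot: [175.8, 4.1, 162.9]
ft_force: [-0.6, -0.3, -0.7]
grip_width: 0.0172
```

>>> send_rows(
  commands=[0,0,0,-0.1,0.0,0,0,0,-0.1,0.0,0,0,0,-0.1,0.0,0,0,0,-0.1,0.0,0,0,0,-0.1,0.0],
)

```text
time_s: 26.4
ee_pos: [0.3707, 0.3043, 0.2994]
tool_rot: [175.7, 4.2, 133.4]
ft_force: [-0.0, -0.7, -1.6]
grip_width: 0.0176
```

>>> send_rows(
  commands=[0,0,0.05,0,0.0,0,0,0.05,0,0.0,0,0,0,0,0.0],
)

```text
time_s: 26.7
ee_pos: [0.367, 0.304, 0.3978]
tool_rot: [176.3, 4.1, 133.4]
ft_force: [0.6, -0.2, -0.9]
grip_width: 0.0171
```

>>> send_rows(
  commands=[0,0,-0.01,0,0.0,0,0,-0.01,0,0.0,0,0,-0.01,0,0.0,0,0,-0.01,0,0.0,0,0,-0.01,0,0.0],
)

```text
time_s: 27.2
ee_pos: [0.3655, 0.3044, 0.3409]
tool_rot: [176.5, 4.1, 133.6]
ft_force: [0.4, -0.5, -1.8]
grip_width: 0.0173
```

>>> send_rows(
  commands=[0,0,-0.01,0,0.0,0,0,-0.01,0,0.0,0,0,-0.01,0,0.0,0,0,0.05,0,0.0,0,0,0.05,0,0.0],
)

```text
time_s: 27.7
ee_pos: [0.3611, 0.3009, 0.3907]
tool_rot: [178.5, 3.9, 133.7]
ft_force: [1.0, -0.5, 1.4]
grip_width: 0.0172
```

>>> send_rows(
  commands=[0,0,-0.01,0,0.0,0,0,-0.01,0,0.0,0,0,-0.01,0,0.0,0,0,-0.01,0,0.0,0,0,-0.01,0,0.0],
)

```text
time_s: 28.2
ee_pos: [0.3619, 0.3014, 0.3416]
tool_rot: [178.0, 3.9, 133.7]
ft_force: [0.6, 0.3, -1.9]
grip_width: 0.0171
```

>>> send_rows(
  commands=[0,0,-0.01,0,0.0,0,0,-0.01,0,0.0,0,0,-0.01,0,0.0,0,0,0,0,0.0],
)

```text
time_s: 28.6
ee_pos: [0.361, 0.3007, 0.305]
tool_rot: [178.4, 3.9, 133.7]
ft_force: [-0.2, 0.6, -1.4]
grip_width: 0.0175
```

>>> send_rows(
  commands=[0,0,-0.02,0,0.0,0,0,0.05,0,0.0,0,0,0,0,0.0,0,0,-0.01,0,0.0,0,0,-0.01,0,0.0],
)

```text
time_s: 29.1
ee_pos: [0.3569, 0.2976, 0.3002]
tool_rot: [179.7, 3.7, 133.8]
ft_force: [0.0, 0.0, -1.3]
grip_width: 0.0174
```

>>> send_rows(
  commands=[0,0,0,0.1,0.0,0.003,0.002,0,0.1,0.0,0.003,0.002,0,0.1,0.0,0.003,0.002,0,0.1,0.0,0.003,0.002,0,0.1,0.0],
)

```text
time_s: 29.6
ee_pos: [0.3693, 0.306, 0.2962]
tool_rot: [179.8, 3.8, 163.5]
ft_force: [0.0, 0.3, -0.8]
grip_width: 0.0166
```

>>> send_rows(
  commands=[0.003,0.002,0,0.1,0.0,0.003,0.002,0,0.1,0.0,0,0,-0.01,0.1,0.0,0,0,-0.01,0.1,0.0,0,0,-0.01,0.1,0.0],
)

```text
time_s: 30.1
ee_pos: [0.3767, 0.3111, 0.2645]
tool_rot: [179.6, 4.0, -166.7]
ft_force: [-0.4, 0.0, 0.3]
grip_width: 0.0172
```

>>> send_rows(
  commands=[0,0,-0.01,0.06,0.0,0,0,-0.01,0.0,0.0,0,0,-0.01,0,0.0,0,0,-0.01,0,0.0,0,0,0,0,0.0],
)

```text
time_s: 30.6
ee_pos: [0.3764, 0.3107, 0.2189]
tool_rot: [179.7, 3.9, -163.2]
ft_force: [-0.5, 0.3, -1.2]
grip_width: 0.017
```

```bash
cat > edge.py <<'E'
from h import *
Rg=R.from_euler('xyz',[180,3.3,-165.1],degrees=True); eg=np.array([.3823,.3151,.1012]); pe=np.array([.380-.0,.3135,.010])
def edge(s):
    Q=R.from_euler('xyz',s['tool_rot'],degrees=True)*Rg.inv()
    return np.array(s['ee_pos'])+Q.apply(pe-eg), Q.as_euler('zyx',degrees=True)
if __name__=='__main__':
    s=robot.sense(); print(s['ee_pos'],s['tool_rot']); print(*edge(s))
E
python3 edge.py
```

```text
[0.37637829 0.31071741 0.21893214] [ 179.67404722    3.89267197 -163.21382619]
[0.37488641 0.30981022 0.12770582] [ 1.90861416 -0.47337404  0.48270964]
```

>>> send_rows(
  commands=[0.005,0.0037,0,-0.03,0.0,0,0,-0.01,0,0.0,0,0,-0.01,0,0.0,0,0,-0.01,0,0.0,0,0,0,0,0.0],
)

```text
time_s: 31.1
ee_pos: [0.3811, 0.3144, 0.1862]
tool_rot: [179.7, 3.9, -165.0]
ft_force: [0.1, -0.7, -0.9]
grip_width: 0.017
```

```bash
python3 edge.py
python3 - <<'E'
from edge import *
s=robot.sense(); im=get_image('wrist').copy(); c=cam('wrist',s); e,_=edge(s)
for p,col in ((e,(0,255,0)),([.380,.3135,.076],(255,0,0))):
    q=proj(c,p); print(q); cv2.circle(im,(int(q[0]),int(q[1])),1,col,-1)
save(im,'w10.png',4,(190,110,340,250))
E
```

```text
[0.38114096 0.31440241 0.18624262] [ 179.66991151    3.90174576 -164.98686923]
[0.37963399 0.3135519  0.095016  ] [ 0.13591407 -0.49577518  0.47417102]
[257.10089267 193.33503292]
[256.91504799 186.45807191]
```

View pics/w10.png

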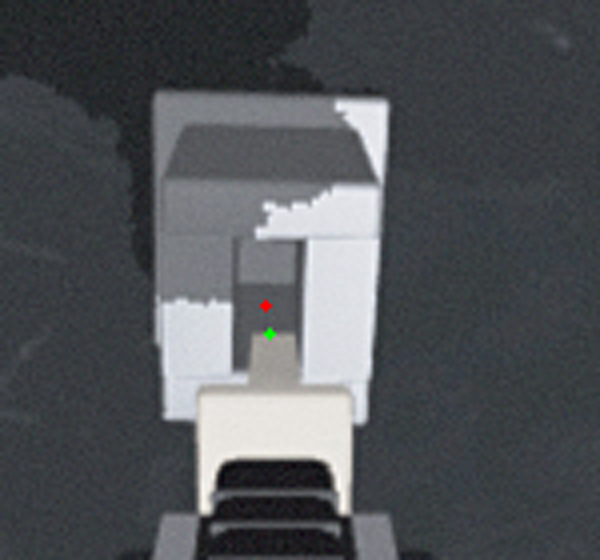

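The slot spans about (235–303, 238–375) with its centre at (269,306). The model's slot point at (267,306) and blade edge at (270,334) match, so I'm inserting.

>>> send_rows(
  commands=[0,0,-0.015,0,0.0,0,0,-0.015,0,0.0,0,0,-0.01,0,0.0],
)

```text
time_s: 31.45
ee_pos: [0.3824, 0.3154, 0.1488]
tool_rot: [179.5, 4.3, -165.0]
ft_force: [-0.1, -0.7, -2.0]
grip_width: 0.0172
```

>>> send_rows(
  commands=[-0.001,0,-0.012,0,0.0,0,0,-0.012,0,0.0,0,0,-0.008,0,0.0],
)

```text
time_s: 31.75
ee_pos: [0.3815, 0.3154, 0.1152]
tool_rot: [179.5, 4.3, -165.0]
ft_force: [0.1, 0.1, -0.9]
grip_width: 0.0175
```

>>> send_rows(
  commands=[0,0,-0.004,0,0.0,0,0,0,0,0.0],
)

```text
time_s: 31.95
ee_pos: [0.381, 0.3151, 0.1095]
tool_rot: [179.6, 4.2, -165.0]
ft_force: [-0.5, -0.2, -0.9]
grip_width: 0.0174
```

```bash
python3 edge.py
```

```text
[0.38102497 0.31509613 0.10946668] [ 179.55338824    4.21637115 -164.96554213]
[0.37995422 0.31455356 0.01823155] [ 0.16821887 -0.76920797  0.66834337]
```

>>> send_rows(
  commands=[0,0,-0.005,0,0.0,0,0,-0.002,0,0.0,0,0,0,0,0.0],
)

```text
time_s: 32.25
ee_pos: [0.3816, 0.3155, 0.1029]
tool_rot: [179.5, 4.3, -165.0]
ft_force: [0.4, -0.3, -1.7]
grip_width: 0.0172
```

>>> send_rows(
  commands=[0,0,-0.002,0,0.0,0,0,0,0,0.0],
)

```text
time_s: 32.45
ee_pos: [0.3818, 0.3156, 0.1012]
tool_rot: [179.5, 4.4, -165.0]
ft_force: [0.7, -0.2, -2.0]
grip_width: 0.0179
```

>>> send_rows(
  commands=[0,0,0,0,0.03,0,0,0,0,0.06,0,0,0,0,0.06,0,0,0.02,0,0.06,0,0,0.04,0,0.06],
)

```text
time_s: 32.95
ee_pos: [0.3797, 0.3141, 0.1577]
tool_rot: [179.7, 3.8, -165.0]
ft_force: [0.5, 0.7, 1.1]
grip_width: 0.0602
```

>>> send_rows(
  commands=[0,0,0.05,0,0.06,0,0,0.04,0,0.06,0.02,-0.02,0,-0.02,0.06,0.03,-0.028,0,-0.02,0.06,0.03,-0.028,0,-0.02,0.06],
)

```text
time_s: 33.45
ee_pos: [0.4604, 0.2397, 0.2602]
tool_rot: [179.4, 4.6, -168.0]
ft_force: [-0.1, 0.3, 0.1]
grip_width: 0.0597
```

>>> send_rows(
  commands=[0.03,-0.028,0.003,-0.02,0.06,0.03,-0.028,0.003,-0.02,0.06,0.03,-0.028,0.003,-0.02,0.06,0.03,-0.028,0.003,-0.02,0.06,0.03,-0.028,0.003,-0.02,0.06],
)

```text
time_s: 33.95
ee_pos: [0.6158, 0.0933, 0.2771]
tool_rot: [179.4, 4.8, -174.0]
ft_force: [0.9, 0.3, 0.6]
grip_width: 0.06
```

>>> send_rows(
  commands=[0.03,-0.025,0.003,-0.02,0.06,0.025,-0.02,0,-0.02,0.06,0.01,-0.01,0,0,0.06,0,0,0,0,0.06,0,0,0,0,0.06],
)

```text
time_s: 34.45
ee_pos: [0.6855, 0.0308, 0.2784]
tool_rot: [179.4, 4.7, -176.7]
ft_force: [-0.5, 0.7, -0.3]
grip_width: 0.0598
```

Run:
```python
from h import *
s=robot.sense(); im=get_image('wrist'); t=get_image('top'); np.save('w11.npy',im); np.save('t11.npy',t); print(s['ee_pos'].tolist(),s['tool_rot'].tolist())
c=cam('wrist',s)
g=cv2.cvtColor(im,6); mask=((g<70)*255).astype(np.uint8)
for q in cv2.findContours(mask,cv2.RETR_LIST,2)[0]:
    if 150<cv2.contourArea(q)<4000:
        r=cv2.minAreaRect(q); p=onz(c,*r[0],.122); b=np.array([onz(c,*x,.122)[:2] for x in cv2.boxPoints(r)])
        L=[np.linalg.norm(b[i]-b[i-1]) for i in (1,2)]; k=int(L[1]>L[0])+1; v=b[k]-b[k-1]
        print(cv2.contourArea(q),np.round(r[0],1),p.round(4),np.round(L,4),np.degrees(np.arctan2(v[1],v[0])).round(1))
save(im,'w11.png',1.5)
# wedge check in top view
save(t,'t11.png',1)
```

```text
[0.6855433031053931, 0.030821358104378815, 0.2783766377576657] [179.38313211666835, 4.746985945631523, -176.74787779755587]
1829.5 [258. 337.] [0.927 0.046 0.122] [0.0458 0.1786] 92.7
330.5 [489.3 302.3] [0.8501 0.3508 0.122 ] [0.0407 0.0269] 141.4
735.5 [ 85.2 286.3] [ 0.8494 -0.179   0.122 ] [0.0465 0.042 ] 136.3
384.5 [411.3 278.8] [0.8172 0.2358 0.122 ] [0.0572 0.0175] 151.2
275.0 [ 15.5 256. ] [ 0.8076 -0.2547  0.122 ] [0.0313 0.0183] 133.4
1329.0 [102.3 258.8] [ 0.8063 -0.1511  0.122 ] [0.0623 0.051 ] 145.1
2039.0 [184.8 258.7] [ 0.8012 -0.0509  0.122 ] [0.0852 0.0766] 150.7
566.5 [118.1 235.7] [ 0.7729 -0.1278  0.122 ] [0.0345 0.0415] 49.7
156.5 [401.3 197.7] [0.7073 0.1948 0.122 ] [0.0113 0.0342] 64.5
386.5 [190.3 190.4] [ 0.7112 -0.0411  0.122 ] [0.0284 0.0268] 170.6
249.5 [476.7 192.9] [0.697  0.2782 0.122 ] [0.0131 0.0481] 30.7
151.5 [458. 187.] [0.6913 0.2548 0.122 ] [0.0318 0.011 ] -161.9
383.5 [269.3 101.8] [0.6137 0.0392 0.122 ] [0.0206 0.0216] 50.8
932.5 [267.   99.5] [0.6117 0.0368 0.122 ] [0.0325 0.0324] 93.3
```

View pics/w11.png

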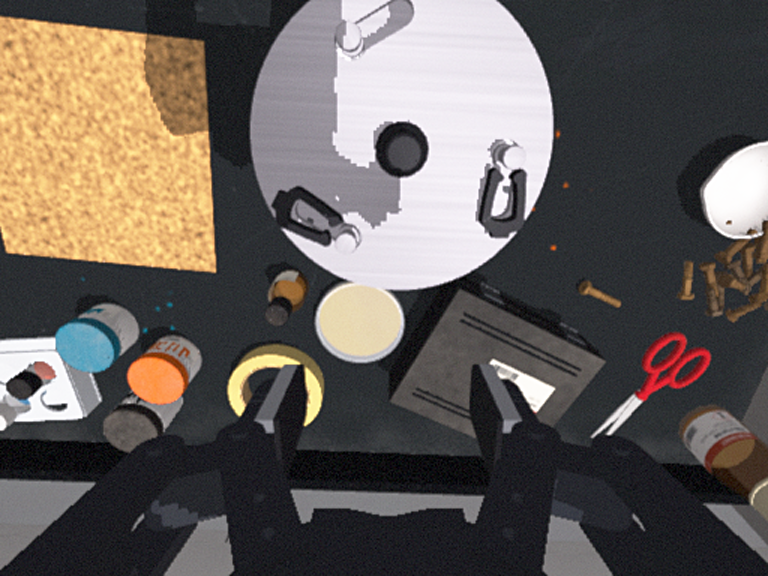

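Both clips lie loose on the plate: clip 1 from mouth (506,170) to bow (499,236), clip 3 from mouth (338,230) to bow (279,202). The bottle and dish are in place.

```bash
cat > clips.py <<'E'
from h import *
def clip(im,s,roi,th=60):
    c=cam('wrist',s); g=cv2.cvtColor(im,6); u0,v0,u1,v1=roi
    m=((g<th)*255).astype(np.uint8); z=np.zeros_like(m); z[v0:v1,u0:u1]=m[v0:v1,u0:u1]
    q=max(cv2.findContours(z,0,2)[0],key=cv2.contourArea)
    W=np.array([onz(c,*p[0],.125)[:2] for p in q],np.float32)
    ctr,wh,a=cv2.minAreaRect(W*1000); b=cv2.boxPoints((ctr,wh,a))/1000
    e=[b[1]-b[0],b[2]-b[1]]; v=max(e,key=np.linalg.norm)
    return cv2.contourArea(q),np.array(ctr)/1000,np.sort(wh),np.degrees(np.arctan2(v[1],v[0]))
E
python3 - <<'E'
from clips import *
s={'ee_pos':[0.6855433,0.0308214,0.2783766],'tool_rot':[179.38313,4.746986,-176.747878]}
im=np.load('w11.npy'); c=cam('wrist',s)
for th in (50,70,90):
  print(th,clip(im,s,(310,105,360,165),th)); print(th,clip(im,s,(175,118,228,168),th))
for n,(u,v) in dict(m1=(506,170),b1=(499,237),p1=(511,157),m3=(338,230),b3=(279,201),p3=(347,237),handle=(401,150),p2=(349,40)).items(): print(n,onz(c,u/1.5,v/1.5,{'p':.137,'h':.151}.get(n[0],.126)).round(4))
# wedge in top image vs start
t=np.load('t11.npy'); t0=np.load('top0.npy'); d=cv2.absdiff(t,t0)[245:295,135:185]; print('wedge diff',d.mean(),d.max())
E
```

```text
50 (280.5, array([0.65612311, 0.12385619]), array([23.14021873, 33.73519135]), np.float32(11.0642))
50 (801.0, array([ 0.66113574, -0.02900444]), array([43.38260651, 55.76607895]), np.float32(-86.88559))
70 (318.0, array([0.6556286 , 0.12375949]), array([23.14021683, 34.74288177]), np.float32(11.064185))
70 (1045.0, array([ 0.66064984, -0.02901057]), array([44.35382462, 55.80653   ]), np.float32(-86.885704))
90 (1039.5, array([0.64529358, 0.11482816]), array([44.43001556, 52.82377625]), np.float32(3.12112))
90 (1105.0, array([ 0.66064899, -0.02901062]), array([44.35543442, 55.80653   ]), np.float32(-86.885704))
m1 [0.6204 0.1067 0.126 ]
b1 [0.6653 0.1092 0.126 ]
p1 [0.6116 0.1054 0.137 ]
m3 [ 0.6665 -0.0028  0.126 ]
b3 [ 0.6489 -0.0425  0.126 ]
p3 [0.6682 0.0043 0.137 ]
handle [0.6106 0.0359 0.151 ]
p2 [0.5544 0.0031 0.137 ]
wedge diff 4.348933333333333 148
```

>>> send_rows(
  commands=[-0.0065,0.016,-0.02,0,0.06,-0.0065,0.016,-0.02,0,0.06,-0.0065,0.016,-0.02,0,0.06,-0.0065,0.016,-0.02,0,0.06,-0.0065,0.014,-0.015,0,0.06],
)

```text
time_s: 35.05
ee_pos: [0.6496, 0.1149, 0.187]
tool_rot: [179.4, 5.4, -176.5]
ft_force: [-0.4, -0.1, -0.2]
grip_width: 0.0603
```

>>> send_rows(
  commands=[0,0,0,0,0.06,0,0,0,0,0.055],
)

```text
time_s: 35.25
ee_pos: [0.6472, 0.118, 0.1861]
tool_rot: [179.4, 5.2, -176.2]
ft_force: [-0.9, -0.1, 0.9]
grip_width: 0.0549
```

```bash
cat > look.py <<'E'
from clips import *
def tray(t):
    c=cam('top'); g=cv2.inRange(t,(110,110,110),(255,255,255)); g[:215]=0;g[:,:290]=0;g[310:]=0;g[:,430:]=0
    r=cv2.minAreaRect(max(cv2.findContours(g,0,2)[0],key=cv2.contourArea))
    P=np.array([onz(c,*p,.026)[:2] for p in cv2.boxPoints(r)]); return P.mean(0).round(4),[np.linalg.norm(P[i]-P[i-1]).round(3) for i in(1,2)],P.round(3).tolist()
E
python3 - <<'E'
from look import *
print('tray',tray(np.load('t11.npy')))
s=robot.sense(); im=get_image('wrist'); np.save('w12.npy',im); print(s['ee_pos'].tolist(),s['tool_rot'].tolist())
c=cam('wrist',s); im=im.copy()
for p in ([.653,.110,.126],[.6105,.107,.137]):
    q=proj(c,p); print(q)
g=cv2.cvtColor(im,6)
for th in (50,70):
  m=((g<th)*255).astype(np.uint8); lab=cv2.connectedComponentsWithStats(m)
  for i in range(1,lab[0]):
    st=lab[2][i]
    if 200<st[4]<4000: print(th,st,lab[3][i].round(1))
E
```

```text
tray (array([ 0.3846, -0.2324]), [np.float64(0.112), np.float64(0.181)], [[0.346, -0.133], [0.456, -0.155], [0.423, -0.333], [0.314, -0.309]])
[0.6471802103901195, 0.11796141133904153, 0.18614096520562262] [179.3825532773637, 5.193032614291059, -176.22849517491395]
[246.48846787 214.43646616]
[244.73659688 164.76684884]
50 [  0   0  40  53 842] [16.9 22.8]
50 [ 34   0  37  21 232] [48.7  6.8]
50 [233   0  50  44 437] [254.9  18.5]
50 [ 311    0  201   49 3359] [434.5  17.2]
50 [325  75  53  43 487] [353.9  95.3]
50 [ 116  130   59   53 2292] [145.6 156.3]
70 [   0    0   72   55 1955] [23.4 18.2]
70 [ 116  130   60   53 2347] [145.7 156.4]
70 [ 228  169   36   59 1134] [245.6 201.7]
70 [  0 292  29  31 293] [ 16.1 303.6]
```

>>> send_rows(
  commands=[0.005,-0.007,-0.015,0,0.055,0,0,-0.015,0,0.055,0,0,-0.015,0,0.055,0,0,-0.01,0,0.055,0,0,0,0,0.055],
)

```text
time_s: 35.8
ee_pos: [0.6537, 0.1076, 0.1277]
tool_rot: [179.4, 5.3, -176.4]
ft_force: [-0.4, -0.4, 0.3]
grip_width: 0.055
```

>>> send_rows(
  commands=[0,0,0,0,0.05,0,0,0,0,0.05],
)

```text
time_s: 36.0
ee_pos: [0.6536, 0.1074, 0.1273]
tool_rot: [179.4, 5.3, -176.4]
ft_force: [0.1, 0.2, -0.1]
grip_width: 0.0498
```

>>> send_rows(
  commands=[0,0.0015,-0.005,0,0.045,0,0,-0.004,0,0.04,0,0,0,0,0.04,0,0,0,0,0.04],
)

```text
time_s: 36.4
ee_pos: [0.6543, 0.1095, 0.1193]
tool_rot: [179.4, 5.4, -176.4]
ft_force: [0.4, 0.3, -0.3]
grip_width: 0.0397
```

>>> send_rows(
  commands=[0,0,0,0,0.0,0,0,0,0,0.0,0,0,0,0,0.0,0,0,0,0,0.0],
)

```text
time_s: 36.8
ee_pos: [0.6545, 0.1096, 0.1201]
tool_rot: [179.4, 5.5, -176.4]
ft_force: [-0.6, -0.4, -0.4]
grip_width: 0.0271
```

Clip 1 is gripped, reading 27 mm. I'm lifting it level and carrying it to the tray, measured at (0.385,−0.232).

>>> send_rows(
  commands=[0,0,0.01,0,0.0,0,0,0.03,0,0.0,0,0,0.04,0,0.0,0,0,0.04,0,0.0,-0.01,-0.015,0,-0.02,0.0],
)

```text
time_s: 37.3
ee_pos: [0.6429, 0.0953, 0.245]
tool_rot: [179.4, 5.3, -177.5]
ft_force: [-0.6, -0.6, 0.3]
grip_width: 0.0273
```

>>> send_rows(
  commands=[-0.022,-0.027,0,-0.02,0.0,-0.022,-0.027,0,-0.02,0.0,-0.022,-0.027,0,-0.02,0.0,-0.022,-0.027,0,-0.02,0.0,-0.022,-0.027,0,-0.02,0.0],
)

```text
time_s: 37.8
ee_pos: [0.5302, -0.0422, 0.2513]
tool_rot: [179.4, 5.8, 176.8]
ft_force: [-0.7, -0.1, 0.4]
grip_width: 0.0275
```

>>> send_rows(
  commands=[-0.022,-0.027,0,-0.02,0.0,-0.022,-0.027,0,-0.02,0.0,-0.022,-0.027,0,-0.02,0.0,-0.022,-0.027,0,-0.02,0.0,-0.022,-0.027,0,-0.02,0.0],
)

```text
time_s: 38.3
ee_pos: [0.4149, -0.1818, 0.2564]
tool_rot: [179.5, 6.2, 170.9]
ft_force: [0.4, -1.3, -0.2]
grip_width: 0.027
```

>>> send_rows(
  commands=[-0.013,-0.016,0,-0.02,0.0,0,0,0,0,0.0,0,0,0,0,0.0],
)

```text
time_s: 38.6
ee_pos: [0.3994, -0.2009, 0.2595]
tool_rot: [179.6, 6.5, 169.4]
ft_force: [-0.7, 0.8, -0.2]
grip_width: 0.0272
```

Run:
```python
from look import *
s=robot.sense(); im=get_image('wrist'); np.save('w13.npy',im); print(s['ee_pos'].tolist(),s['tool_rot'].tolist())
c=cam('wrist',s)
g=cv2.inRange(im,(110,110,110),(255,255,255)); 
for q in cv2.findContours(g,0,2)[0]:
    if cv2.contourArea(q)>2500:
        r=cv2.minAreaRect(q); P=np.array([onz(c,*p,.026)[:2] for p in cv2.boxPoints(r)]); print(r,P.mean(0).round(4),P.round(3).tolist())
print(proj(c,[.3846,-.2324,.026]))
```

```text
[0.3993600661116219, -0.20090641161134198, 0.2594666015690148] [179.64963847393636, 6.472172205081179, 169.36801594792985]
((255.54385375976562, 295.91644287109375), (59.827354431152344, 71.65673065185547), 83.9909896850586) [ 0.6492 -0.2512] [[0.581, -0.301], [0.588, -0.187], [0.717, -0.194], [0.711, -0.322]]
((452.0, 285.0), (125.99998474121094, 117.99998474121094), 90.0) [0.7004 0.0755] [[0.544, -0.023], [0.577, 0.149], [0.861, 0.197], [0.819, -0.021]]
((434.8423767089844, 217.95042419433594), (119.16593170166016, 180.70384216308594), 23.36911392211914) [0.5699 0.0348] [[0.634, -0.101], [0.389, 0.004], [0.479, 0.151], [0.778, 0.085]]
((230.0, 139.0), (86.0, 142.0), 90.0) [ 0.3829 -0.2339] [[0.312, -0.307], [0.344, -0.136], [0.456, -0.15], [0.419, -0.343]]
((123.5, 32.0), (64.0, 247.0), 90.0) [ 0.2412 -0.3238] [[0.187, -0.443], [0.236, -0.181], [0.297, -0.194], [0.244, -0.477]]
[231.48726576 142.77200334]
```

>>> send_rows(
  commands=[0,0,-0.03,0,0.0,0,0,-0.04,0,0.0,0,0,-0.04,0,0.0,0,0,-0.04,0,0.0,0,0,-0.03,0,0.0],
)

```text
time_s: 39.15
ee_pos: [0.405, -0.1975, 0.0807]
tool_rot: [179.9, 7.3, 170.0]
ft_force: [-0.0, -0.1, -0.4]
grip_width: 0.0271
```

>>> send_rows(
  commands=[0,0,-0.02,0,0.0,0,0,-0.01,0,0.0,0,0,0,0,0.0],
)

```text
time_s: 39.45
ee_pos: [0.4042, -0.1932, 0.045]
tool_rot: [179.7, 6.8, 170.3]
ft_force: [-0.3, 0.5, 0.4]
grip_width: 0.027
```

>>> send_rows(
  commands=[-0.002,-0.005,-0.012,0,0.0,0,0,-0.012,0,0.0,0,0,0,0,0.0],
)

```text
time_s: 39.75
ee_pos: [0.4042, -0.1991, 0.022]
tool_rot: [179.8, 7.1, 170.4]
ft_force: [-0.0, 0.2, -0.5]
grip_width: 0.0272
```

>>> send_rows(
  commands=[0,0,0,0,0.03,0,0,0,0,0.045,0,0,0,0,0.045,0,0,0,0,0.045],
)

```text
time_s: 40.15
ee_pos: [0.4053, -0.2, 0.0238]
tool_rot: [179.9, 7.2, 170.3]
ft_force: [-0.3, -0.3, -0.2]
grip_width: 0.0451
```

>>> send_rows(
  commands=[0,0,0.03,0,0.045,0,0,0.05,0,0.05,0,0,0.05,0,0.06,0,0,0.05,0,0.06,0,0,0.05,0,0.06],
)

```text
time_s: 40.65
ee_pos: [0.4, -0.1966, 0.2517]
tool_rot: [179.5, 6.5, 170.3]
ft_force: [0.9, -0.4, -0.8]
grip_width: 0.0597
```

>>> send_rows(
  commands=[0,0,0,0,0.06,0,0,0,0,0.06],
)

```text
time_s: 40.85
ee_pos: [0.402, -0.1979, 0.2606]
tool_rot: [179.9, 7.3, 170.3]
ft_force: [0.4, -0.4, -1.0]
grip_width: 0.0598
```

Run:
```python
from look import *
s=robot.sense(); im=get_image('wrist'); np.save('w14.npy',im); print(s['ee_pos'].tolist(),s['tool_rot'].tolist())
c=cam('wrist',s); g=cv2.cvtColor(im,6)
u0,v0=180,85
m=np.zeros_like(g); m[60:230,130:330]=((g<70)*255).astype(np.uint8)[60:230,130:330]
lab=cv2.connectedComponentsWithStats(m)
for i in range(1,lab[0]):
    if lab[2][i][4]>100: print(lab[2][i],lab[3][i],onz(c,*lab[3][i],.012).round(4))
```

```text
[0.40203227854418033, -0.19787338473849125, 0.26063254790449936] [179.88665563543765, 7.305052819107997, 170.34365679980849]
[  130    60   200   170 21291] [228.23206989 149.19721948] [ 0.4024 -0.2394  0.012 ]
```

Run:
```python
from look import *
s={'ee_pos':[0.402032,-0.197873,0.2606325],'tool_rot':[179.88665563543765,7.305052819107997,170.34365679980849]}
im=np.load('w14.npy'); c=cam('wrist',s); g=cv2.cvtColor(im,6)
b=((g>85)*255).astype(np.uint8)
cs,h=cv2.findContours(b,cv2.RETR_CCOMP,2)
for i,q in enumerate(cs):
    a=cv2.contourArea(q)
    if a>150: 
        u,v=cv2.minAreaRect(q)[0]; print(i,'hole' if h[0][i][3]>=0 else 'out',a,cv2.boundingRect(q),onz(c,u,v,.012).round(4))
```

```text
0 out 233.0 (109, 373, 32, 11) [ 0.8482 -0.5601  0.012 ]
6 out 328.5 (361, 346, 22, 37) [ 0.895  -0.0431  0.012 ]
19 out 413.0 (320, 243, 28, 46) [ 0.6231 -0.1065  0.012 ]
20 out 10925.0 (170, 221, 150, 105) [ 0.6209 -0.258   0.012 ]
23 out 21758.0 (355, 138, 157, 235) [0.6323 0.0542 0.012 ]
35 hole 964.5 (452, 282, 44, 40) [0.7502 0.1374 0.012 ]
38 hole 171.5 (382, 250, 28, 32) [ 0.6377 -0.0095  0.012 ]
40 hole 181.5 (439, 216, 42, 19) [0.577  0.0878 0.012 ]
50 hole 314.0 (434, 149, 54, 13) [0.464  0.0766 0.012 ]
53 out 11812.5 (157, 90, 146, 90) [ 0.3827 -0.2338  0.012 ]
54 hole 364.0 (246, 119, 22, 36) [ 0.3917 -0.1982  0.012 ]
55 out 7059.0 (0, 0, 266, 55) [ 0.2425 -0.318   0.012 ]
```

>>> send_rows(
  commands=[0,0,0.05,0,0.06,0,0,-0.01,0,0.06,0,0,-0.01,0,0.06,0,0,-0.01,0,0.06,0,0,-0.01,0,0.06],
)

```text
time_s: 41.4
ee_pos: [0.4005, -0.1969, 0.2617]
tool_rot: [179.6, 6.7, 170.3]
ft_force: [0.4, -0.3, -0.1]
grip_width: 0.0597
```

>>> send_rows(
  commands=[0,0,0.05,0,0.06,0,0,-0.01,0,0.06,0,0,-0.01,0,0.06,0,0,-0.01,0,0.06,0,0,-0.01,0,0.06],
)

```text
time_s: 41.9
ee_pos: [0.3971, -0.1947, 0.2578]
tool_rot: [179.1, 5.5, 170.3]
ft_force: [-0.3, 0.7, -0.1]
grip_width: 0.0602
```

>>> send_rows(
  commands=[0,0,0.05,0,0.06,0,0,-0.01,0,0.06,0,0,-0.01,0,0.06,0,0,-0.01,0,0.06,0,0,-0.01,0,0.06],
)

```text
time_s: 42.4
ee_pos: [0.3943, -0.1929, 0.2561]
tool_rot: [178.7, 4.6, 170.2]
ft_force: [-0.3, -0.3, -0.4]
grip_width: 0.06
```

>>> send_rows(
  commands=[0,0,0.05,0,0.06,0,0,-0.01,0,0.06,0,0,-0.01,0,0.06,0,0,-0.01,0,0.06,0,0,-0.01,0,0.06],
)

```text
time_s: 42.9
ee_pos: [0.3916, -0.1912, 0.2548]
tool_rot: [178.4, 3.8, 170.2]
ft_force: [0.2, 0.3, -0.6]
grip_width: 0.0602
```

>>> send_rows(
  commands=[0,0,0.05,0,0.06,0,0,-0.01,0,0.06,0,0,-0.01,0,0.06,0,0,-0.01,0,0.06,0,0,-0.01,0,0.06],
)

```text
time_s: 43.4
ee_pos: [0.3889, -0.1895, 0.2537]
tool_rot: [178.0, 2.9, 170.2]
ft_force: [0.6, 0.7, -0.5]
grip_width: 0.06
```

>>> send_rows(
  commands=[0,0,0.05,0,0.06,0,0,-0.01,0,0.06,0,0,-0.01,0,0.06,0,0,-0.01,0,0.06,0,0,-0.01,0,0.06],
)

```text
time_s: 43.9
ee_pos: [0.3863, -0.1877, 0.2526]
tool_rot: [177.7, 2.1, 170.2]
ft_force: [-0.1, -0.1, -0.3]
grip_width: 0.0599
```

>>> send_rows(
  commands=[0,0,0.05,0,0.06,0,0,-0.01,0,0.06,0,0,-0.01,0,0.06,0,0,-0.01,0,0.06,0,0,-0.01,0,0.06],
)

```text
time_s: 44.4
ee_pos: [0.3836, -0.186, 0.2517]
tool_rot: [177.3, 1.2, 170.1]
ft_force: [-0.0, 0.6, -0.1]
grip_width: 0.0598
```

>>> send_rows(
  commands=[0.02,0.015,0,-0.1,0.06,0.02,0.015,0,-0.1,0.06,0.02,0.015,0,-0.1,0.06,0.02,0.015,0,-0.1,0.06,0.02,0.015,0,-0.1,0.06],
)

```text
time_s: 44.9
ee_pos: [0.4841, -0.1094, 0.2448]
tool_rot: [177.3, 0.9, 140.2]
ft_force: [0.1, 0.5, -0.1]
grip_width: 0.06
```

>>> send_rows(
  commands=[0.02,0.012,0,-0.1,0.06,0.02,0.012,0,-0.1,0.06,0.02,0.012,0,-0.1,0.06,0.02,0.01,0,-0.1,0.06,0.02,0.01,0,-0.1,0.06],
)

```text
time_s: 45.4
ee_pos: [0.5872, -0.0495, 0.2387]
tool_rot: [177.5, 0.7, 110.4]
ft_force: [-0.6, -0.4, 0.3]
grip_width: 0.0599
```

>>> send_rows(
  commands=[0.015,0.01,0,-0.1,0.06,0.015,0.01,0,-0.1,0.06,0.01,0.005,0,-0.1,0.06,0.01,0,0,-0.1,0.06,0.01,0,0,-0.1,0.06],
)

```text
time_s: 45.9
ee_pos: [0.6497, -0.0211, 0.231]
tool_rot: [177.9, 0.6, 80.7]
ft_force: [0.5, 0.1, 0.2]
grip_width: 0.0598
```

>>> send_rows(
  commands=[0.01,0,0,-0.1,0.06,0,0,0,-0.1,0.06,0,0,0,-0.1,0.06,0,0,0,0,0.06],
)

```text
time_s: 46.3
ee_pos: [0.6603, -0.0206, 0.2243]
tool_rot: [178.2, 0.7, 62.7]
ft_force: [-1.1, 0.6, 0.2]
grip_width: 0.0601
```

Tilt is small now. Next I measure clip 3 in a wrist frame, numerically.

Run:
```python
from look import *
s=robot.sense(); im=get_image('wrist'); np.save('w15.npy',im); print(s['ee_pos'].tolist(),s['tool_rot'].tolist())
c=cam('wrist',s); g=cv2.cvtColor(im,6); print(proj(c,[.6555,-.033,.126]),proj(c,[.6725,.0035,.137]))
b=((g<75)*255).astype(np.uint8)
cs,h=cv2.findContours(b,cv2.RETR_CCOMP,2)
for i,q in enumerate(cs):
    a=cv2.contourArea(q); x,y,w,hh=cv2.boundingRect(q)
    if 300<a<4000 and 200<x+w/2<320 and y<280:
        W=np.array([onz(c,*p[0],.126)[:2] for p in q],np.float32)*1000; r=cv2.minAreaRect(W); print(a,(x,y,w,hh),r)
print(g[150:270:3,225:300:3].tolist().__len__())
for row in g[150:275:4,222:300:4]: print(' '.join('%3d'%k for k in row))
```

```text
[0.6603146858751462, -0.020632656227778417, 0.2243072426619971] [178.2483668540478, 0.7026446575788321, 62.73864143473139]
[256.71553329 211.8661425 ] [255.0128752  171.40868938]
40
217 220 222 216 218 217 209 216 219 221 218 216 218 218 217 222 217  64  40  39
221 218 215 216 212 223 212 217 221 215 217 217 215 216 214 212 219  42  47  51
212 220 219 222 214 217 219 154 171 148 188 219 218 219 219 216 224  35  41  45
213 220 221 216 217 214 250 196  95  99 217 205 215 214 216 218 213  30  43  40
214 213 215 219 218 214 187 195 226 222 173 133 220 214 214 218 217  30  40  46
217 216 220 217 219 222 101 218 216 209 212 195 217 218 216 214 217  34  44  41
214 218 212 217 216 221 184 217 216 209 211 221 215 218 216 216 221  42  44  36
219 214 218 218 215 212   8 126 204 196  70  22 219 215 214 217 215  40  39  36
217 214 216 211 221 151  57  27 218 121  48  47 223 210 217 215 192  41  45  41
210 215 214 219 216 108  52  49 215 134  44  52 223 215 213 218  70  44  47  42
216 218 220 213 217  68  49 222 216 174 125  49 223 217 213 217  26  46  44  41
212 215 215 214 219  45  44 216 210 21
[... 941 characters left out ...]
 127 117  20  24  22  19  25  42  36  52 167 121 156 163 170
123 127 128 119 128  69  19  25  21  21  30  32 118 156 183 151 170 170 144 150
123 124 129 102  23  31  21  27  23  40  81 102 128 171 179 164 156 154 166 138
129  82  19  25  28  21  17  55  95  98  83 141 157 195 171 164 147 151 180 197
 23  28  33  28  27  74  95  86  81 106  88 169 158 149 159 152 163 174 168 157
 21  24  33  87 103  92  88 111  77  86 102 121 181 168 151 169 178 148 176 172
 51  80 105  91  89  94  79  90 102  91 105 100 163 207 166 148 163 154 144 157
 92 105  81  80 110  97  96 105 103  90  96  86 124 180 160 164 155 160 171 174
 88  91  97  89  82  97 101 111  99  92 111  92  92 156 130 154 148 162 170 140
```

Clip 3 lies straight in the picture, with its mouth at row 178, bow end at 226 and centre column 256. The grip point is (0.6537,−0.034).

>>> send_rows(
  commands=[-0.0035,-0.007,-0.015,0,0.055,-0.003,-0.006,-0.02,0,0.055,0,0,-0.02,0,0.055,0,0,-0.015,0,0.05,0,0,0,0,0.05],
)

```text
time_s: 46.85
ee_pos: [0.6526, -0.0342, 0.1503]
tool_rot: [178.3, 0.7, 63.7]
ft_force: [0.1, -0.5, 0.4]
grip_width: 0.05
```

>>> send_rows(
  commands=[0,0,0,0,0.05,0,0,0,0,0.05],
)

```text
time_s: 47.05
ee_pos: [0.6527, -0.0342, 0.1511]
tool_rot: [178.2, 0.7, 63.9]
ft_force: [-0.0, 0.0, -0.2]
grip_width: 0.0498
```

>>> send_rows(
  commands=[0.001,0,-0.015,-0.01,0.05,0,0,-0.012,0,0.045,0,0,-0.004,0,0.04,0,0,0,0,0.04],
)

```text
time_s: 47.45
ee_pos: [0.6545, -0.0341, 0.1192]
tool_rot: [178.1, 0.6, 63.3]
ft_force: [-0.8, 0.4, -0.3]
grip_width: 0.04
```

>>> send_rows(
  commands=[0,0,0,0,0.04],
)

```text
time_s: 47.55
ee_pos: [0.6544, -0.0341, 0.119]
tool_rot: [178.1, 0.6, 63.3]
ft_force: [0.3, 0.1, 0.7]
grip_width: 0.0403
```

>>> send_rows(
  commands=[0,0,0,0,0.0,0,0,0,0,0.0,0,0,0,0,0.0,0,0,0,0,0.0],
)

```text
time_s: 47.95
ee_pos: [0.655, -0.0342, 0.1204]
tool_rot: [178.0, 0.6, 63.3]
ft_force: [0.0, -0.7, -0.4]
grip_width: 0.0272
```

>>> send_rows(
  commands=[0,0,0.01,0,0.0,0,0,0.03,0,0.0,0,0,0.04,0,0.0,0,0,0.04,0,0.0,-0.01,-0.01,0,0.02,0.0],
)

```text
time_s: 48.45
ee_pos: [0.6435, -0.0432, 0.246]
tool_rot: [178.1, 0.6, 64.6]
ft_force: [0.0, -0.5, 0.5]
grip_width: 0.0271
```

>>> send_rows(
  commands=[-0.0232,-0.0207,0,0.024,0.0,-0.0232,-0.0207,0,0.024,0.0,-0.0232,-0.0207,0,0.024,0.0,-0.0232,-0.0207,0,0.024,0.0,-0.0232,-0.0207,0,0.024,0.0],
)

```text
time_s: 48.95
ee_pos: [0.5251, -0.1481, 0.2527]
tool_rot: [177.6, 0.6, 72.0]
ft_force: [1.2, 0.1, 0.1]
grip_width: 0.0272
```

>>> send_rows(
  commands=[-0.0232,-0.0207,0,0.024,0.0,-0.0232,-0.0207,0,0.024,0.0,-0.0232,-0.0207,0,0.024,0.0,-0.0232,-0.0207,0,0.024,0.0,-0.0232,-0.0207,0,0.024,0.0],
)

```text
time_s: 49.45
ee_pos: [0.4039, -0.2551, 0.2582]
tool_rot: [177.2, 0.7, 79.2]
ft_force: [-0.4, 0.0, -0.4]
grip_width: 0.0273
```

>>> send_rows(
  commands=[-0.02,-0.018,0,0.02,0.0,0,0,0,0,0.0,0,0,0,0,0.0],
)

```text
time_s: 49.75
ee_pos: [0.3808, -0.2759, 0.2614]
tool_rot: [177.0, 0.9, 80.1]
ft_force: [0.1, 0.3, -1.1]
grip_width: 0.0274
```

```bash
cat >> look.py <<'E'
def traywrist(im,s):
    c=cam('wrist',s); g=cv2.cvtColor(im,6); b=((g>85)*255).astype(np.uint8)
    cs,h=cv2.findContours(b,cv2.RETR_CCOMP,2)
    for i,q in enumerate(cs):
        a=cv2.contourArea(q)
        if a>150:
            r=cv2.minAreaRect(q); p=onz(c,*r[0],.015)
            if abs(p[0]-.385)<.12 and abs(p[1]+.235)<.15: print('hole' if h[0][i][3]>=0 else 'out',a,p.round(4),[onz(c,*x,.026)[:2].round(3).tolist() for x in cv2.boxPoints(r)])
E
python3 - <<'E'
from look import *
s=robot.sense(); im=get_image('wrist'); t=get_image('top'); np.save('w16.npy',im); print(s['ee_pos'].tolist(),s['tool_rot'].tolist(),s['grip_width'])
traywrist(im,s); print(tray(t))
E
```

```text
[0.38078670293360006, -0.27585122758547903, 0.2614457497302406] [176.9602585434229, 0.8631654538607316, 80.13482111843537] 0.027356584708054663
out 11775.0 [ 0.339  -0.2254  0.015 ] [[0.304, -0.136], [0.414, -0.154], [0.383, -0.329], [0.256, -0.305]]
hole 374.5 [ 0.3519 -0.1979  0.015 ] [[0.328, -0.207], [0.334, -0.181], [0.377, -0.189], [0.372, -0.215]]
(array([ 0.343 , -0.2303]), [np.float64(0.113), np.float64(0.18)], [[0.305, -0.131], [0.415, -0.154], [0.381, -0.331], [0.271, -0.306]])
```

The tray has been knocked to (0.343,−0.230), with clip 1 still in it. I'm shifting the target to match.

>>> send_rows(
  commands=[-0.02,-0.001,0,0,0.0,-0.02,-0.001,0,0,0.0,-0.005,-0.001,-0.02,0,0.0,0,0,-0.04,0,0.0,0,0,-0.04,0,0.0],
)

```text
time_s: 50.35
ee_pos: [0.3403, -0.2773, 0.1654]
tool_rot: [176.3, 1.3, 80.6]
ft_force: [0.5, -0.4, -1.0]
grip_width: 0.0271
```

>>> send_rows(
  commands=[0,0,-0.04,0,0.0,0,0,-0.03,0,0.0,0,0,-0.02,0,0.0,0,0,-0.01,0,0.0,0,0,0,0,0.0],
)

```text
time_s: 50.85
ee_pos: [0.341, -0.2717, 0.0568]
tool_rot: [176.7, 0.9, 81.0]
ft_force: [1.4, 0.2, 1.4]
grip_width: 0.0272
```

>>> send_rows(
  commands=[-0.005,-0.007,-0.01,0,0.0,0,0,-0.012,0,0.0,0,0,-0.01,0,0.0,0,0,0,0,0.0],
)

```text
time_s: 51.25
ee_pos: [0.3376, -0.2806, 0.0254]
tool_rot: [176.4, 1.1, 81.1]
ft_force: [-1.2, -0.2, -0.8]
grip_width: 0.0274
```

>>> send_rows(
  commands=[0,0,0,0,0.03,0,0,0,0,0.045,0,0,0,0,0.045,0,0,0,0,0.045],
)

```text
time_s: 51.65
ee_pos: [0.3383, -0.2813, 0.0266]
tool_rot: [176.3, 1.2, 81.0]
ft_force: [0.3, 0.5, 0.3]
grip_width: 0.0454
```

>>> send_rows(
  commands=[0,0,0.03,0,0.045,0,0,0.05,0,0.05,0,0,0.05,0,0.06,0,0,0.05,0,0.06,0,0,0.04,0,0.06],
)

```text
time_s: 52.15
ee_pos: [0.3342, -0.2771, 0.2476]
tool_rot: [176.9, 0.8, 81.1]
ft_force: [1.0, -0.4, 0.4]
grip_width: 0.0601
```

>>> send_rows(
  commands=[0,0,0,0,0.06,0,0,0,0,0.06],
)

```text
time_s: 52.35
ee_pos: [0.3358, -0.2785, 0.2551]
tool_rot: [176.3, 1.2, 81.1]
ft_force: [0.0, -0.2, -0.5]
grip_width: 0.0602
```

Run:
```python
from look import *
s=robot.sense(); im=get_image('wrist'); np.save('w17.npy',im); print(s['ee_pos'].tolist(),s['tool_rot'].tolist(),s['qpos'].round(1))
traywrist(im,s)
```

```text
[0.3357842945659357, -0.27853884923515276, 0.25509479070604557] [176.28324399049785, 1.2364352950403759, 81.06016431678496] [-45.3 -15.   94.3   1.2  96.9 -36.2]
out 12433.5 [ 0.3446 -0.2251  0.015 ] [[0.304, -0.136], [0.413, -0.152], [0.393, -0.331], [0.265, -0.308]]
hole 380.0 [ 0.3384 -0.2701  0.015 ] [[0.32, -0.289], [0.328, -0.243], [0.356, -0.248], [0.349, -0.294]]
hole 390.0 [ 0.3518 -0.1981  0.015 ] [[0.327, -0.208], [0.332, -0.182], [0.375, -0.188], [0.372, -0.215]]
```

Both clips are in the tray, at (0.338,−0.270) and (0.352,−0.198). I'll level the tool with a few up/down cycles, then go to the plate's handle.

>>> send_rows(
  commands=[0,0,0.05,0,0.05,0,0,-0.01,0,0.05,0,0,-0.01,0,0.05,0,0,-0.01,0,0.05,0,0,-0.01,0,0.05],
)

```text
time_s: 52.9
ee_pos: [0.3343, -0.2771, 0.2563]
tool_rot: [176.9, 0.8, 81.1]
ft_force: [0.2, 0.8, -0.3]
grip_width: 0.0501
```

>>> send_rows(
  commands=[0,0,0.05,0,0.05,0,0,-0.01,0,0.05,0,0,-0.01,0,0.05,0,0,-0.01,0,0.05,0,0,-0.01,0,0.05],
)

```text
time_s: 53.4
ee_pos: [0.3315, -0.2742, 0.2528]
tool_rot: [177.9, 0.1, 81.1]
ft_force: [0.3, 0.2, 0.7]
grip_width: 0.0502
```

>>> send_rows(
  commands=[0,0,0.05,0,0.05,0,0,-0.01,0,0.05,0,0,-0.01,0,0.05,0,0,-0.01,0,0.05,0,0,-0.01,0,0.05],
)

```text
time_s: 53.9
ee_pos: [0.3292, -0.2718, 0.2514]
tool_rot: [178.6, -0.5, 81.1]
ft_force: [1.3, 0.2, -1.0]
grip_width: 0.05
```

>>> send_rows(
  commands=[0.02,0.023,0,0,0.05,0.02,0.023,0,0,0.05,0.02,0.023,0,0,0.05,0.02,0.023,0,0,0.05,0.02,0.023,0,0,0.05],
)

```text
time_s: 54.4
ee_pos: [0.4291, -0.1542, 0.2442]
tool_rot: [179.0, -0.6, 80.6]
ft_force: [0.0, -0.0, 0.8]
grip_width: 0.0497
```

>>> send_rows(
  commands=[0.02,0.023,0,0,0.05,0.02,0.023,0,0,0.05,0.02,0.023,0,0,0.05,0.02,0.023,0,0,0.05,0.02,0.023,0,0,0.05],
)

```text
time_s: 54.9
ee_pos: [0.5318, -0.0332, 0.2388]
tool_rot: [179.2, -0.6, 80.7]
ft_force: [0.9, 0.1, -0.4]
grip_width: 0.05
```

>>> send_rows(
  commands=[0.02,0.023,0,0,0.05,0.02,0.02,0,0,0.05,0.01,0.01,0,0,0.05,0,0,0,0,0.05,0,0,0,0,0.05],
)

```text
time_s: 55.4
ee_pos: [0.5837, 0.0253, 0.2319]
tool_rot: [179.6, -0.6, 80.9]
ft_force: [0.2, 0.0, 0.1]
grip_width: 0.05
```

>>> send_rows(
  commands=[0.014,0.005,-0.01,0,0.055,0.013,0.005,-0.015,0,0.055,0,0,-0.01,0,0.055,0,0,0,0,0.055,0,0,0,0,0.055],
)

```text
time_s: 55.9
ee_pos: [0.6088, 0.0316, 0.1958]
tool_rot: [179.6, -0.5, 80.7]
ft_force: [0.4, -0.2, 0.7]
grip_width: 0.0553
```

Run:
```python
from look import *
s=robot.sense(); im=get_image('wrist'); np.save('w18.npy',im); print(s['ee_pos'].tolist(),s['tool_rot'].tolist())
c=cam('wrist',s); g=cv2.cvtColor(im,6); print(proj(c,[.611,.0357,.151]),proj(c,[.611,.0357,.116]))
for row in g[150:270:5,200:320:5]: print(' '.join('%3d'%k for k in row))
```

```text
[0.608756521523545, 0.0315692533315285, 0.1957944166636834] [179.63422526994523, -0.5447570177775426, 80.69212342279474]
[260.157217   217.32205739] [259.6789195  202.10561368]
210 216 222 215 213 218 218 225 214 212 215 216 218 219 214 218 212 212 217 203 203 208 211 210
211 213 221 214 214 216 215 221 212 213 211 217 214 219 219 215 208 207 215 203 202 210 207 210
218 214 222 217 213 215 218 216 215 214 211 216 215 216 216 211 211 205 210 208 201 207 209 209
217 214 222 218 214 216 218 215 217 219 206 208 213 210 214 210 215 211 206 205 198 206 212 204
213 212 217 220 214 217 213 216 221 211 206 209 209 210 210 208 216 211 207 212 201 208 210 206
212 211 212 218 210 215 217 216 218 210 203 209 205 209 214 206 214 206 209 205 195 206 208 200
209 216 209 220 212 208 212 215 218 210 210  90  54  68 212 209 212 206 207 213 197 202 203 204
205 217 214 217 216 211 217 216 214 177  36  42  37  40  35 104 212 199 205 210 199 202 201 197
203 210 214 215 217 213 214 208 216  29  29  19  22  16  28  31 184 204 201 209 196 198 200 201
203 212 210 210 213 212 216 207  89  37  20  17  21  15  26
[... 680 characters left out ...]
 121 119 198 210 206 198 206
123 121 122 126 122 127 126 118 128 125 146 184 120 121 117 128 131 116 124 115 121 141 197 203
 91 111 124 123 125 128 122 121 127 122 121 123 127 124 122 123 129 122 126 124 122 122 205 211
118  25 129 121 126 123 125 121 130 126 122 121 123 122 124 117 122 121 128 122 122 120  32  77
 52  27 157 118 127 129 125 129 126 121 126 127 124 119 123 122 121 123 126 118 123 119  22  21
 24  23 127 120 123 124 124 129 122 119 119 121 124 115 124 117 123 124 118 122 120 122  11  22
 16  28 126 125 121 125 127 122 123 122 125 120 121 123 124 121 123 126 120 119 125 126  21  28
 29  22 130 123 120 122 122 125 119 128 121 121 124 124 122 122 156 153 117 124 118 120  17  22
```

The handle's top is at about (262,213), against (260,217) projected, so I'm correcting by 2 to 3 mm and going down.

>>> send_rows(
  commands=[0.004,0.006,-0.015,0,0.055,0,0,-0.02,0,0.055,0,0,-0.015,0,0.05,0,0,-0.01,0,0.05,0,0,0,0,0.05],
)

```text
time_s: 56.45
ee_pos: [0.613, 0.0383, 0.1341]
tool_rot: [179.4, -0.6, 80.7]
ft_force: [-0.7, -0.2, -0.8]
grip_width: 0.0499
```

>>> send_rows(
  commands=[0,0,0,0,0.05,0,0,0,0,0.045],
)

```text
time_s: 56.65
ee_pos: [0.6133, 0.0385, 0.1348]
tool_rot: [179.3, -0.6, 80.7]
ft_force: [-0.8, -0.1, -0.0]
grip_width: 0.0448
```

>>> send_rows(
  commands=[0,-0.0005,-0.007,0,0.04,0,0,-0.004,0,0.035,0,0,0,0,0.035],
)

```text
time_s: 56.95
ee_pos: [0.6141, 0.0379, 0.1247]
tool_rot: [179.2, -0.6, 80.7]
ft_force: [0.3, 0.6, 0.0]
grip_width: 0.0351
```

>>> send_rows(
  commands=[0,0,0,0,0.0,0,0,0,0,0.0,0,0,0,0,0.0,0,0,0,0,0.0],
)

```text
time_s: 57.35
ee_pos: [0.6141, 0.038, 0.1252]
tool_rot: [179.2, -0.7, 80.7]
ft_force: [-0.1, -0.7, -0.1]
grip_width: 0.0227
```

Run:
```python
from h import *
s=robot.sense(); print(s['ee_pos'],s['tool_rot'],s['ft_force'].round(2),s['ft_torque'].round(2),s['grip_width'])
```

```text
[0.61407185 0.03795702 0.12515844] [179.15666986  -0.65069616  80.65600934] [-0.09 -0.66 -0.13] [ 0.09  0.22 -0.02] 0.0227140869849491
```

>>> send_rows(
  commands=[0,0,0.005,0,0.0,0,0,0.008,0,0.0,0,0,0.008,0,0.0],
)

```text
time_s: 57.65
ee_pos: [0.6118, 0.0379, 0.1429]
tool_rot: [179.6, -0.6, 80.7]
ft_force: [-0.3, -0.2, -6.2]
grip_width: 0.0231
```

>>> send_rows(
  commands=[0,0,0.01,0,0.0,0,0,0.01,0,0.0,0,0,0.01,0,0.0],
)

```text
time_s: 57.95
ee_pos: [0.6114, 0.0379, 0.1747]
tool_rot: [179.7, -0.5, 80.6]
ft_force: [0.7, 0.2, -6.7]
grip_width: 0.0226
```

>>> send_rows(
  commands=[0,0,0.015,0,0.0,0,0,0.02,0,0.0,0,0,0.01,0,0.0,0,0,0,0,0.0],
)

```text
time_s: 58.35
ee_pos: [0.612, 0.0379, 0.2259]
tool_rot: [179.5, -0.6, 80.7]
ft_force: [-0.2, 0.3, -6.6]
grip_width: 0.0227
```

Run:
```python
from h import *
s=robot.sense(); print(s['ee_pos'],s['tool_rot'],s['ft_force'].round(2),s['ft_torque'].round(2),s['grip_width'])
t=get_image('top'); sd=get_image('side'); save(sd,'s19.png',1.5)
m=cv2.inRange(cv2.cvtColor(t,cv2.COLOR_RGB2HSV),(10,80,120),(25,255,255)); m[:,:300]=0
r=cv2.minAreaRect(max(cv2.findContours(m,0,2)[0],key=cv2.contourArea)); c=cam('top'); print(np.mean([onz(c,*p,.003) for p in cv2.boxPoints(r)],0))
```

```text
[0.61197036 0.03792188 0.22587857] [179.45937385  -0.5914954   80.65338296] [-0.21  0.28 -6.6 ] [ 0.01  0.03 -0.01] 0.022670514945838674
[ 0.63978234 -0.23848617  0.003     ]
```

View pics/s19.png

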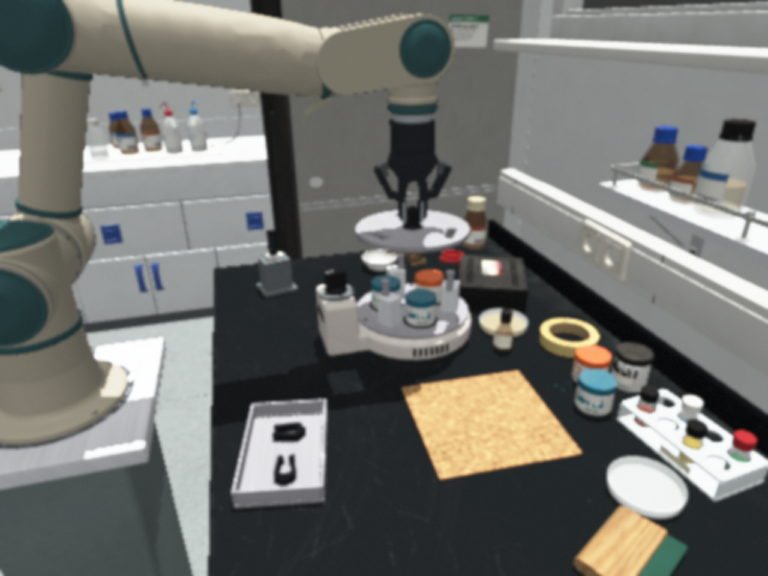

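The side view shows the plate lifted level and the three pots standing. Both clips are in the tray at (289,432) and (286,470), the wedge sits in its stand at (275,268), and the bystanders are in place. Over to the mat.

>>> send_rows(
  commands=[0.001,-0.012,0,0,0.0,0.0025,-0.024,0,0,0.0,0.0025,-0.024,0,0,0.0,0.0025,-0.024,0,0,0.0,0.0025,-0.024,0,0,0.0],
)

```text
time_s: 58.95
ee_pos: [0.6204, -0.0735, 0.2172]
tool_rot: [-179.8, -0.5, 80.9]
ft_force: [0.8, 0.0, -6.5]
grip_width: 0.0226
```

>>> send_rows(
  commands=[0.0025,-0.024,0,0,0.0,0.0025,-0.024,0,0,0.0,0.0025,-0.024,0,0,0.0,0.0025,-0.024,0,0,0.0,0.0025,-0.024,0,0,0.0],
)

```text
time_s: 59.45
ee_pos: [0.6301, -0.2032, 0.2096]
tool_rot: [-179.1, -0.5, 80.8]
ft_force: [0.1, -0.2, -5.7]
grip_width: 0.0229
```

>>> send_rows(
  commands=[0.0025,-0.024,0,0,0.0,0.002,-0.015,0,0,0.0,0,-0.005,0,0,0.0,0,0,0,0,0.0,0,0,0,0,0.0],
)

```text
time_s: 59.95
ee_pos: [0.6311, -0.2553, 0.202]
tool_rot: [-178.5, -0.6, 80.4]
ft_force: [0.5, 0.2, -7.0]
grip_width: 0.0229
```

>>> send_rows(
  commands=[0.003,0.009,-0.015,0,0.0,0.002,0.007,-0.025,0,0.0,0,0,-0.025,0,0.0,0,0,-0.025,0,0.0,0,0,-0.025,0,0.0],
)

```text
time_s: 60.45
ee_pos: [0.6386, -0.2313, 0.0848]
tool_rot: [-179.0, -0.6, 80.8]
ft_force: [0.0, -0.0, -6.7]
grip_width: 0.023
```

>>> send_rows(
  commands=[0,0,-0.02,0,0.0,0,0,-0.01,0,0.0,0,0,0,0,0.0],
)

```text
time_s: 60.75
ee_pos: [0.6359, -0.2247, 0.0457]
tool_rot: [-178.4, -0.8, 81.0]
ft_force: [0.1, -0.1, -7.0]
grip_width: 0.0232
```

>>> send_rows(
  commands=[0.002,-0.012,-0.008,0,0.0,0,-0.002,-0.006,0,0.0,0,0,-0.003,0,0.0,0,0,0,0,0.0],
)

```text
time_s: 61.15
ee_pos: [0.6398, -0.2395, 0.0304]
tool_rot: [-178.7, -0.7, 81.1]
ft_force: [-0.4, 0.6, -6.5]
grip_width: 0.0227
```

>>> send_rows(
  commands=[0,0,-0.003,0,0.0,0,0,0,0,0.0],
)

```text
time_s: 61.35
ee_pos: [0.6402, -0.2399, 0.0282]
tool_rot: [-178.7, -0.7, 81.1]
ft_force: [0.1, -0.3, -6.1]
grip_width: 0.0228
```

>>> send_rows(
  commands=[0,0,-0.004,0,0.0,0,0,0,0,0.0],
)

```text
time_s: 61.55
ee_pos: [0.6405, -0.2398, 0.0245]
tool_rot: [-178.8, -0.7, 81.1]
ft_force: [-0.7, 0.2, -6.7]
grip_width: 0.0234
```

>>> send_rows(
  commands=[0,0,-0.003,0,0.0,0,0,0,0,0.0],
)

```text
time_s: 61.75
ee_pos: [0.641, -0.24, 0.0225]
tool_rot: [-178.9, -0.7, 81.1]
ft_force: [-0.9, 0.5, -4.2]
grip_width: 0.0228
```

>>> send_rows(
  commands=[0,0,-0.002,0,0.0,0,0,0,0,0.0],
)

```text
time_s: 61.95
ee_pos: [0.6417, -0.2403, 0.0221]
tool_rot: [-179.0, -0.7, 81.1]
ft_force: [-1.7, 0.7, -3.0]
grip_width: 0.0229
```

>>> send_rows(
  commands=[0,0,-0.001,0,0.0,0,0,0,0,0.03,0,0,0,0,0.045,0,0,0,0,0.05,0,0,0,0,0.05],
)

```text
time_s: 62.45
ee_pos: [0.6435, -0.241, 0.024]
tool_rot: [-179.3, -0.6, 81.1]
ft_force: [-0.1, 0.1, -0.0]
grip_width: 0.0501
```

>>> send_rows(
  commands=[0,0,0.015,0,0.05,0,0,0.03,0,0.05,0,0,0.05,0,0.05,0,0,0.05,0,0.05,0,0,0.05,0,0.05],
)

```text
time_s: 62.95
ee_pos: [0.6386, -0.2389, 0.2173]
tool_rot: [-178.5, -0.8, 81.1]
ft_force: [0.4, -1.0, 0.8]
grip_width: 0.0502
```

>>> send_rows(
  commands=[-0.03,0.035,0,0,0.05,-0.03,0.035,0,0,0.05,-0.03,0.035,0,0,0.05,-0.03,0.035,0,0,0.05,-0.03,0.035,0,0,0.05],
)

```text
time_s: 63.45
ee_pos: [0.4914, -0.0652, 0.2378]
tool_rot: [179.5, -0.4, 80.8]
ft_force: [0.0, 1.5, 1.5]
grip_width: 0.0498
```

>>> send_rows(
  commands=[-0.015,0.01,0,0,0.05,0,0,0,0,0.05,0,0,0,0,0.05],
)

```text
time_s: 63.75
ee_pos: [0.474, -0.0515, 0.2432]
tool_rot: [179.0, -0.4, 81.1]
ft_force: [-0.8, -0.2, -0.4]
grip_width: 0.05
```

Run:
```python
from look import *
s=robot.sense(); print(s['time_s'],s['ee_pos'],s['ft_force'].round(2))
t=get_image('top'); sd=get_image('side'); np.save('t20.npy',t); t0=np.load('top0.npy'); s0=np.load('side0.npy'); c=cam('top')
# plate on mat: fit to bright disc
g=cv2.inRange(t,(110,110,110),(255,255,255)); m=cv2.inRange(cv2.cvtColor(t,cv2.COLOR_RGB2HSV),(10,80,120),(25,255,255)); b=cv2.bitwise_and(g,255-m); z=np.zeros_like(b); z[132:212,312:394]=b[132:212,312:394]
q=max(cv2.findContours(z,0,2)[0],key=cv2.contourArea); e=cv2.fitEllipse(q); print('plate',cv2.contourArea(q),e,onz(c,*e[0],.011))
print('tray',tray(t))
def d(a,b,x0,y0,x1,y1): k=cv2.absdiff(a,b)[y0:y1,x0:x1]; return k.mean().round(2),(k.max(2)>40).sum()
for n,bx in dict(stand=(135,245,185,295),bottle=(282,118,302,144),dish=(120,155,165,200),knob=(238,222,282,250),tan=(245,102,285,140)).items(): print(n,d(t,t0,*bx))
for n,bx in dict(wedge=(165,150,205,200),knob=(205,175,245,205),bottle=(318,200,350,235)).items(): print('side',n,d(sd,s0,*bx))
# knob pointer + wedge grip in top image
def grip(t):
    gg=cv2.cvtColor(t,6)[255:290,140:175]; mm=((gg<45)&(np.arange(35)[None,:]>4)).astype(np.uint8); l=cv2.connectedComponentsWithStats(mm); return [(l[2][i].tolist(),l[3][i].round(1).tolist()) for i in range(1,l[0]) if 15<l[2][i][4]<250]
print('grip before',grip(t0)); print('after',grip(t))
```

```text
63.75 [ 0.47396996 -0.05149011  0.24322253] [-0.77 -0.2  -0.43]
plate 3756.5 ((354.27655029296875, 170.9219970703125), (68.40465545654297, 70.04788970947266), 114.40376281738281) [ 0.64067036 -0.24139469  0.011     ]
tray (array([ 0.3878, -0.1563]), [np.float64(0.221), np.float64(0.258)], [[0.52, -0.051], [0.514, -0.272], [0.256, -0.259], [0.262, -0.042]])
stand (np.float64(3.89), np.int64(79))
bottle (np.float64(0.86), np.int64(0))
dish (np.float64(0.81), np.int64(0))
knob (np.float64(10.71), np.int64(108))
tan (np.float64(0.96), np.int64(0))
side wedge (np.float64(6.42), np.int64(1))
side knob (np.float64(22.44), np.int64(158))
side bottle (np.float64(7.41), np.int64(0))
grip before [([10, 16, 8, 7, 29], [13.7, 18.7]), ([10, 25, 25, 7, 47], [24.9, 27.7])]
after [([8, 15, 9, 8, 33], [12.7, 18.3]), ([20, 25, 15, 5, 37], [27.8, 27.1])]
```

The plate is 3 mm from the mat's centre, and the wedge, bottle and dish are unchanged. I'll check the knob's pointer in a wrist frame, numerically.

Run:
```python
from look import *
s=robot.sense(); im=get_image('wrist'); c=cam('wrist',s); g=cv2.cvtColor(im,6)
u,v=proj(c,[.4675,.038,.149]).round().astype(int); print(u,v)
pts=[]
for y in range(v-22,v+23):
    for x in range(u-22,u+23):
        if not(0<=y<384 and 0<=x<512): continue
        p=onz(c,x,y,.149)[:2]-[.4675,.038]
        if np.hypot(*p)<.019 and g[y,x]>130: pts.append(p)
pts=np.array(pts); print(len(pts)); 
if len(pts): print(pts.mean(0)); w,V=np.linalg.eigh(np.cov(pts.T)); print(w,np.degrees(np.arctan2(V[1,1],V[0,1])))
for row in g[max(0,v-26):v+26:3,u-30:u+30:3]: print(' '.join('%3d'%k for k in row))
```

```text
230 96
375
[-0.00778995  0.00751294]
[2.96309091e-05 8.08270557e-05] -138.70659233762083
127 234 249 252 254 210 219 221 173 180 255 181 204 228 184 225 184 189 182 188
 86 230 246 254 149 178 173 255 175 181 154 184 183 183 185 232 186 181 236 227
 44 227 243 223 255 174 179 182 176 182 132  56  68  71 134 186 188 196 255 184
 40 209 236 163 142 255 172 182  93  62  83  80  86  82  69  64 135 183 182 183
 44 174 158 172 173 167 174  94  69  79  73  81  81  80  82  86  82 112 188 209
 38 108 198 254 180 177  94  71  69  74  76  80  81  75  83  82  74  70 129 182
 41  69 169 178 255 177  55  69  72  81  71  68  49  28  46  49  59  67  62 171
 35 101 170 172 176 153  47  38  41  42  57  63  72  81  80  79  80  80  63 117
 40 160 249 236  42  52  65  71  72  75  75  75  74  75  77  79  75  74  71  47
 45 149 136 178  48  62  64  78 137 223 163  72  71  70  71  71  71  70  77  31
 43 123 171 179  98 255 255 255 255 251 142  64  64  64  70  72  67  68  67  36
 40 119 207 244  61 103  66  46  54  51  57  64  54  52  46  39  29  31  20  56
 50  95 201 169  61  52  43  40  39  41  37  37  23  32  32  25  40  50  36 106
 47  41 170 170 165  42  26  24  21  40  35  40  42  47  39  48  45  41  31 181
 41  40 146 173 167 104  70  37  35  42  44  46  39  46  41  44  47  44  79 177
 44  49  60 174 173 104 103  80  36  40  40  46  47  69  69  65  68  70 183 176
 45  47  44 126 175 103  98 102  82  50  58  64  62  66  70  56  81 175 174 177
 46  41  42  20 151 139 174 172 178 135  92  61  52  53  61 179 177 176 171 170
```

The pointer reads about 182°, along the shaker's −x, so the knob is still at the off stop. Handing in.

```bash
python3 -c "
from workcell import workorder; print(workorder.close_job())"
```

```text
the job is handed in; nothing more can be done
None
```

The job is done and handed in at about 64 s on the robot's clock. No verdict was reported, so what follows rests on my own measurements.

**What I did**
- **Knob:** I turned it anticlockwise until the torque climbed at the stop.
- **Clips:** Two were fitted, on the left and rear right posts. I spread both off with the wedge and drew them clear.
- **Wedge and tray:** The wedge went back into its stand, then the clips went into the tray. The tray had been knocked about 40 mm aside in between, so I measured it again before dropping the second clip.
- **Plate:** I lifted it off the posts and set it on the mat.

**Last checks**
- **Knob:** The pointer reads about 182°, against about 181.5° expected at the off stop.
- **Clips:** Both show inside the tray in the wrist picture and the side view. I last saw them before moving the plate.
- **Wedge:** It came back to its original seated height and looks the same as at the start in the side view. In the top view its grip sits about 1 pixel (2 mm) from where it was, within the 10 mm allowed.
- **Plate:** It measures about 3 mm from the mat's centre. I set it down handle up and did not measure its flatness separately.
- **Pots, dish and bottle:** The pots were standing in the side view. I did not measure how far they may have moved. The dish and bottle are unchanged in the top view.

**One check that failed:** The final top-view measurement of the tray was spoiled by the arm in the picture, so it gave no usable position. I relied on the wrist and side views from just before.

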